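# Take down a stack of washed printing blocks and pile up the spacer boards

## Robot

A 6-joint arm with a two-finger parallel gripper is mounted at the origin on the work surface. World frame = base frame: x ahead of the robot, y to its left, z up, the work surface at z = 0. Lengths are in m, angles in degrees, forces in N, time in s.
With the tool pointing down it reaches from about 0.25 to 0.8 m from the base axis. Payload 8.5 kg.
Tool frame: the origin (TCP) lies at the very end of the fingers, on their centre line; the grasp point (between the pads) lies arm.grip_point_offset behind it (arm.grip_point_offset is the distance from the TCP to the grasp point, in m); x points along the fingers, y is the direction in which the jaws open and shut, and the axes are right-handed (so a half turn about x gives the same grasp; the last joint's range is limited). The gripper opens to 85 mm and grips with 20 to 120 N. Pads are 22 mm wide; open, the fingers measure 114 mm over their backs; the gripper's body (76 mm by 85 mm) begins 54 mm behind the grasp point. The pads swing forward as they close: fully open they stand 13 mm farther back than shut.
Start: joints at [68.927, 13.648, -0.773, 75.585, 0, 90], TCP at [0.189, 0.49, 0.203] pointing down, gripper open.
Joint ranges: [-152.45, 152.45], [-59.26, 108.67], [-65.41, 83.53], [-104.44, 129.93], [-82.83, 76.93], [-180, 180]. Speed limits (degrees/s): [127.2, 127.2, 159.86, 180, 180, 180].

## Interface

Orientations are given as a 3x3 rotation matrix whose columns are the frame's x, y, z axes.
In Python, from plant import arm gives the robot as it stands.
- The arm moves only by the tool servo_tool, never from a script. Its argument "targets" is a list of rows, each an object of numbers: "dx", "dy", "dz": the shift along the tool's x, y, z scaled (see below); "rx", "ry", "rz": the turn, a rotation vector about the tool's x, y, z scaled (see below); "hand": the closure, from 0 (fully open) to 1 (shut). A call has 1 to 12 rows; each row shifts and turns the commanded pose from where the row before left it, along the tool's axes as they then stand; what a row does not reach is not made up. The controller multiplies each number of a shift by 0.15 m and each number of a turn by 45 degrees. A row lasts 1/8 s, in which the tool goes at most 62.5 mm and 10.7 degrees, less where a joint would pass 70% of its speed; a pose out of reach is approached as far as the arm can. A call with a number of a shift or a turn outside -1 to 1 is refused whole. A call with a gripper value outside its range is refused whole. The fingers move at their own pace and stop on an object; "newtons" is the grip in N (left out, the last holds). Time passes only in rows, so rows that do not move let the fingers close. It gives the time, the measured TCP pose, the force and the opening at its end, in the units of the state.
- arm.read_state(): the state, without advancing time (a new reading comes with each control period).
- arm.read_camera(name): name is "scene" or "top"; returns a dict with "image" (384x512x3 uint8, red, green, blue), "range_z" (384x512 float32, m along the optical axis (not along the pixel's ray), 0 where there is no reading), "mtx" (3x3 intrinsics, pixels), "distortion" ([k1, k2, p1, p2, k3] as OpenCV has them; the pictures are not rectified), "rvec" (rotation vector, rad) and "tvec" (3), from world to camera coordinates, as OpenCV has them. Camera axes: x right, y down, z forward; pixel columns grow to the right and rows downward; lengths in m; the calibration is good to about 2 mm. A picture is of the moment at which its call begins.
- arm.job_done(): hands the job in, once; it reports no verdict.
The state is a dict: "time_s": time; "joint_pos": joint angles; "joint_velocities": joint speeds; "joint_torque": joint torques, N m; "tool_pos": TCP position; "ee_rot": TCP orientation; "ft_force": force on the tool from outside, world axes, zero at the start; "moment": the same for the moment, N m; "width": finger opening in m.
Only numpy, scipy, OpenCV 4.12 (cv2) and the standard library are available. Lean on these libraries where they do the work, as an engineer would, in place of code of your own. Each camera call takes 0.05 s, during which the arm holds its last target. There are 200 camera calls.

## Task

Take the stack in the sloping draining rack down piece by piece from the top, as far as the bottom block: lay its two plywood spacer boards flat and square on top of the small pile of boards on the table, and the blue-stained flower block from between them flat, carved face up, in the empty half of the wooden block tray. Lower each piece into its place before you let go of it, do not drop it. The red-stained bottom block is still wet and stays as it lies in the rack; leave everything else on the table undisturbed too.

Things in the scene. Friction and masses are not known exactly. Their poses are not given: they have to be found in the camera images.
- board_top_c (a point): Centre of the uppermost spacer board of the stack in the rack: pale plywood, 110 mm long (x) by 60 mm wide (y) by 9 mm thick (z), 28 to 56 g. In the rack its z axis points squarely out of the stack, 30 degrees from vertical, leaning towards the rack's low end; -x points down the slope to the end-stop posts. Its long sides are free for the fingers; it overhangs the block under it by 4 mm on each long side and by 14 mm at the upper end.
- board_top: The same board; origin at the centre of its underside, 4.5 mm below the centre.
- block_flower_c (a point): Centre of the flower block, under the top board: dark brown wooden printing block, 96 mm long (x) by 52 mm wide (y) by 34 mm thick (z), 84 to 168 g. Its carved face (a blue-stained frame with one large and two small flowers) is on its +z side. It lies in the rack at the same slope; the board below it is 4 mm wider on each long side.
- block_flower: The same block; origin at the centre of its underside, 17 mm below the centre.
- board_low_c (a point): Centre of the second spacer board, under the flower block; just like the top one and lying at the same slope. It lies on the bottom block, which is 4 mm narrower on each long side.
- board_low: The same board; origin at the centre of its underside, 4.5 mm below the centre.
- block_bottom_c (a point): Centre of the bottom block, the lowest piece of the stack, which stays in the rack: same size as the flower block, its carved face stained red with slanting bars.
- pile_c (a point): Centre of the uppermost of three loose spacer boards lying flat on one another on the table, each 110 mm (x) by 60 mm (y) by 9 mm (z): the pile on which the boards go. Centre about 22.5 mm above the table. Nothing stands within 30 mm of the pile.
- tray: Fixed low wooden block tray, open at the top, 232 mm (x) by 132 mm (y) outside, 220 by 120 mm inside, walls 6 mm thick, rim 18 mm above the table, inner floor 6 mm above the table. Origin at the centre of its underside on the table. Its +x half holds the green-stained block; its -x half is empty (middle of the empty half about 45 mm to -x of the origin).
- block_spare_c (a point): Centre of the green-stained block (same size as the flower block) that lies in the +x half of the tray, 75 mm from the tray's origin, its long side across the tray (along the tray's y).
- rack: Fixed wooden draining rack with a slatted bed sloping at 30 degrees. Origin on the table below its middle. The bed is 110 mm wide (y) and about 160 mm long, low end at -x. Two upright stop posts at the low end, 32 mm apart, stand square to the bed and reach 92 mm above the slats; the whole stack is 86 mm thick. Nothing stands beside or above the stack.
- jar_small: Small white paint jar with green lid, 44 mm across, 55 mm tall, upright; origin under its centre. Bystander.
- jar_blue: Blue paint jar with white lid, 66 mm across, 80 mm tall, upright; origin under its centre. Bystander.
- jar_red: Red paint jar with white lid, 66 mm across, 80 mm tall, upright; origin under its centre. Bystander.
- cup: Empty steel cup, 76 mm across, 90 mm tall, upright; origin under its centre. Bystander.
- tape: Roll of cream masking tape lying flat, 96 mm across, 24 mm tall; origin under its centre. Bystander.
- brush: Paint brush lying flat on the table along its x axis. Bystander.
Not all that is in view belongs to the job. What is shaped like the block_flower but orange is not meant. Leave any pink look-alike of the board_low alone.

How it is judged (in metres and radians):
On the way, in this order (a step that is already met when the one before it is completed fails the run):
1. the top board is lowered flat onto the pile, still held (within 15 mm of lying on it) (horizontal distance between board_top_c and pile_c below 0.018 m and z of board_top_c in the frame of pile_c between 0.005 and 0.024 m and angle between board_top_c's own z axis and vertical below 0.14 rad and angle between the x axis of board_top_c and the x axis of pile_c, either way round below 0.26 rad and contact force between the fingers and board_top above 0.2 N), for 0.1 s.
2. the flower block is lowered flat into the empty half of the tray, still held (within 15 mm of its floor) (x of block_flower_c in the frame of tray between -0.095 and 0.03 m and y of block_flower_c in the frame of tray between -0.045 and 0.045 m and z of block_flower_c in the frame of tray between 0.019 and 0.038 m and angle between block_flower_c's own z axis and vertical below 0.14 rad and contact force between the fingers and block_flower above 0.2 N), for 0.1 s.
3. the second board is lowered flat onto the pile, still held (within 15 mm of lying on it) (horizontal distance between board_low_c and pile_c below 0.018 m and z of board_low_c in the frame of pile_c between 0.014 and 0.033 m and angle between board_low_c's own z axis and vertical below 0.14 rad and angle between the x axis of board_low_c and the x axis of pile_c, either way round below 0.26 rad and contact force between the fingers and board_low above 0.2 N), for 0.1 s.
At the end, for the whole second after the job is handed in: Both boards lie flat on the pile, centres within 18 mm of its centre, long sides within 15 degrees of its own; the flower block lies flat, carved face up, on the floor of the tray's empty half; the bottom block is within 12 mm of where it was; all released and at rest (horizontal distance between each of board_top_c, board_low_c and pile_c below 0.018 m and z of board_top_c in the frame of pile_c between 0.006 and 0.012 m and angle between each of board_top_c, board_low_c, block_flower_c's own z axis and vertical below 0.08 rad and angle between the x axis of each of board_top_c, board_low_c and the x axis of pile_c, either way round below 0.26 rad and z of board_low_c in the frame of pile_c between 0.014 and 0.022 m and x of block_flower_c in the frame of tray between -0.095 and 0.03 m and y of block_flower_c in the frame of tray between -0.045 and 0.045 m and z of block_flower_c in the frame of tray between 0.019 and 0.027 m and distance of block_bottom_c from where it was at the start of the episode below 0.012 m and linear speed of each of board_top, board_low, block_flower below 0.02 m/s); the robot touches nothing.
It fails at once if the bottom block is shifted in the rack by more than 15 mm (distance of block_bottom_c from where it was at the start of the episode above 0.015 m).
It fails at once if the pile is pushed more than 40 mm away (distance of pile_c from where it was at the start of the episode above 0.04 m).
It fails at once if the green block in the tray is shifted by more than 30 mm (distance of block_spare_c from where it was at the start of the episode above 0.03 m).
It fails at once if a jar, the cup, the tape roll or the brush is shifted by more than 30 mm or knocked over (distance of any of jar_small, jar_blue, jar_red, cup, tape, brush from where it was at the start of the episode above 0.03 m or angle between any of jar_small, jar_blue, jar_red, cup's own z axis and vertical above 0.5 rad).
It also fails if it takes over 69 s, if anything falls off the work surface, if the arm or the gripper's body presses on something with over 40 N, if the wrist force passes 120 N, or if a joint passes its speed limit or range.

## Working session

There is one attempt and no reset: what is moved stays moved. The work goes in short steps, Python scripts to look and compute and a tool call to move; the robot and the scene stay as the last step left them, time stands still between calls to the robot, and variables do not carry over. Pictures are saved under pics/ and viewed, about 8 in all and at most 12, crops included, and the job is handed in when it is done.

Besides the shell and the picture viewer there is one more tool, called after "Request:" as name([rows], argument=value, ...), one row to a line, values as JSON. servo_tool: Moves the arm, as the interface text tells. Shifts and turns lie within -1 to 1; 1 stands for 0.15 m of shift or 45 degrees of turn. Its arguments: {"type":"object","properties":{"targets":{"type":"array"},"newtons":{"type":"number"}},"required":["targets"]}

```bash
mkdir -p pics
cat > h.py <<'E'
import numpy as np, cv2
from plant import arm
def cam(n, save=None):
    c=arm.read_camera(n)
    if save: cv2.imwrite('pics/'+save, c['image'][:,:,::-1])
    return c
def cloud(c):
    h,w=c['range_z'].shape
    u,v=np.meshgrid(np.arange(w),np.arange(h))
    p=cv2.undistortPoints(np.stack([u.ravel(),v.ravel()],1).astype(float).reshape(-1,1,2),np.array(c['mtx']),np.array(c['distortion'])).reshape(h,w,2)
    z=c['range_z']
    X=np.stack([p[...,0]*z,p[...,1]*z,z],-1)
    R=cv2.Rodrigues(np.array(c['rvec'],float))[0]
    W=(X-np.array(c['tvec']).ravel())@R
    W[z==0]=np.nan
    return W
E
python3 - <<'E'
from h import *
a=cam('scene');b=cam('top')
cv2.imwrite('pics/a.png',cv2.resize(np.vstack([a['image']])[:,:,::-1],(800,600),interpolation=cv2.INTER_CUBIC))
cv2.imwrite('pics/b.png',cv2.resize(b['image'][:,:,::-1],(800,600),interpolation=cv2.INTER_CUBIC))
np.savez('c0.npz',a=cloud(a),b=cloud(b),ia=a['image'],ib=b['image'])
for c in(a,b):
    R=cv2.Rodrigues(np.array(c['rvec'],float))[0];print((-R.T@np.array(c['tvec']).ravel()).round(3),R.round(2).tolist())
s=arm.read_state();print(s,arm.grip_point_offset)
E
```

```text
[ 0.929 -0.648  0.832] [[0.84, 0.54, 0.01], [0.39, -0.61, -0.69], [-0.36, 0.58, -0.72]]
[ 0.406 -0.082  1.464] [[-0.01, -1.0, -0.01], [-0.99, 0.01, -0.13], [0.13, 0.01, -0.99]]
{'time_s': 0.1, 'joint_pos': array([ 6.89295432e+01,  1.36783364e+01, -8.10852031e-01,  7.55839855e+01,
       -1.27140520e-03,  9.00014211e+01]), 'joint_velocities': array([ 0.02349994, -0.10153467,  0.12282018,  0.02547192,  0.06482351,
       -0.02424523]), 'joint_torque': array([-1.15975494e-03, -5.39719605e+01,  3.47001100e+01,  1.34156481e-02,
       -9.89100931e-05, -8.14240195e-06]), 'tool_pos': array([0.18861028, 0.48952568, 0.20224302]), 'ee_rot': array([[-4.38439947e-04,  3.59538556e-01,  9.33130127e-01],
       [-1.19971292e-03,  9.33129356e-01, -3.59538823e-01],
       [-9.99999184e-01, -1.27712445e-03,  2.22218653e-05]]), 'ft_force': array([ 0.61521259,  0.64567705, -0.03763061]), 'moment': array([ 0.00105558, -0.00100092, -0.05264564]), 'width': 0.08563562757742976} 0.0187
```

View pics/a.png

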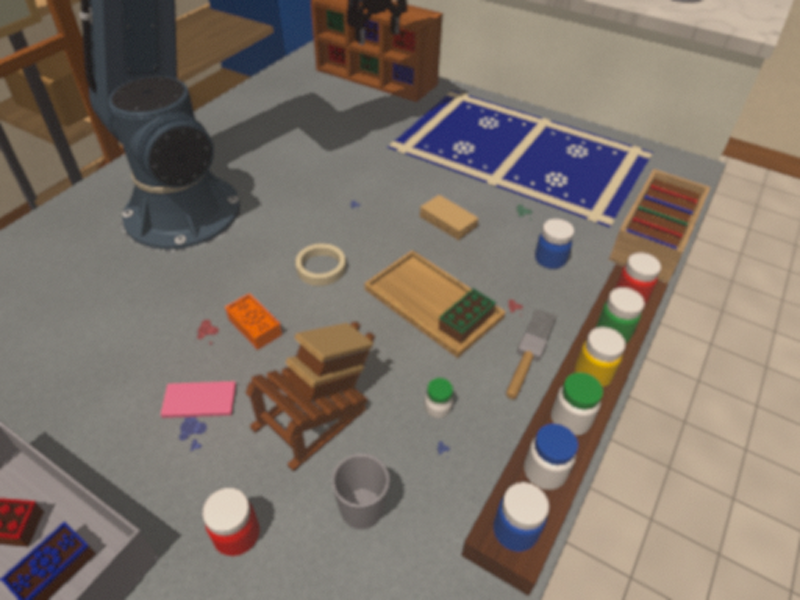

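View pics/b.png

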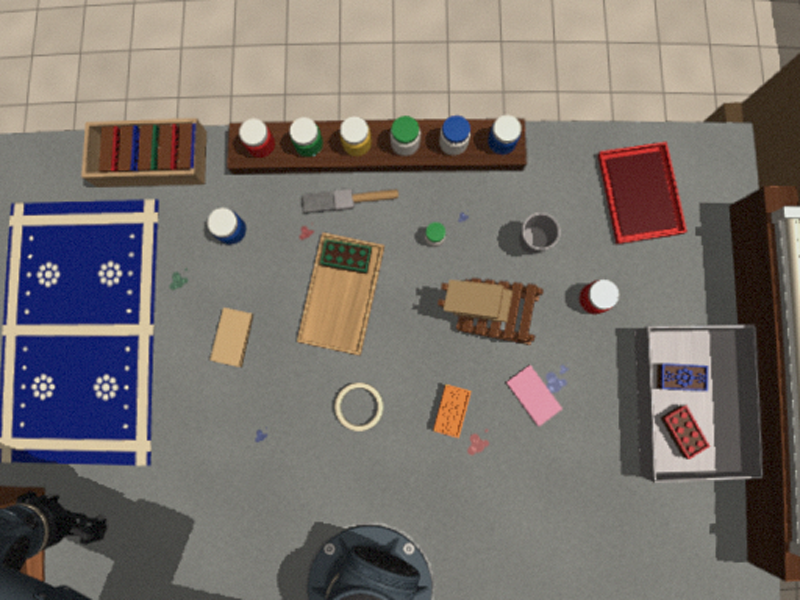

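Top view (800x600): stack at about (478,300) with the rack's low end to the left (+y); pile (231,337); tray (341,293), green block at its upper end (346,255). Scene view: top board (335,347), pile (449,215), tray (433,300). Now I'll measure with depth.

Run:
```python
from h import *
d=np.load('c0.npz')
k=.64
for n,pts in dict(b=dict(stack=(478,300),pile=(231,337),tray=(341,320),trayrimL=(300,342),green=(346,255),table=(420,440),small=(435,233),cup=(540,215)),a=dict(stack=(335,345),pile=(449,213),tray=(415,290),table=(350,220),green=(468,310))).items():
    W=d[n]
    for q,(x,y) in pts.items():
        u,v=int(x*k),int(y*k); w=W[v-3:v+4,u-3:u+4].reshape(-1,3); print(n,q,np.nanmedian(w,0).round(4))
# top-face plane of stack and pile, per camera
def grow(W,u,v,tol,plane):
    w=W[v-4:v+5,u-4:u+5].reshape(-1,3);w=w[~np.isnan(w[:,0])]
    for it in range(3):
        c=w.mean(0);n=np.linalg.svd(w-c)[2][2];n*=np.sign(n[2])
        if plane=='h': n=np.array([0,0,1.])
        m=(np.abs((W-c)@n)<tol)
        _,L=cv2.connectedComponents(m.astype(np.uint8),connectivity=4)
        mm=L==L[v,u]; w=W[mm]
    xy=w-w.mean(0)
    e1=np.linalg.svd(xy)[2][0];e1-=n*(e1@n);e1/=np.linalg.norm(e1);e2=np.cross(n,e1)
    pq=np.stack([xy@e1,xy@e2],1).astype(np.float32)
    r=cv2.minAreaRect(pq); ctr=w.mean(0)+r[0][0]*e1+r[0][1]*e2
    print(len(w),'n',n.round(3),'ctr',ctr.round(4),'size',np.round(r[1],4),'ang',round(r[2],1),'e1',e1.round(3))
for n,s,p in(('b',(478,300),(231,337)),('a',(335,345),(449,213))):
    for (x,y),t,pl in((s,.004,''),(p,.005,'h')):
        grow(d[n],int(x*k),int(y*k),t,pl)
# tray and green: heights from top view
W=d['b']
m=(W[...,2]>.03)&(np.abs(W[...,0]-.47)<.12)&(np.abs(W[...,1]-.03)<.14)
print('green etc',W[m].min(0).round(3),W[m].max(0).round(3))
for lo,hi in((.013,.026),(.03,.05)):
    m=((W[...,2]>lo)&(W[...,2]<hi)).astype(np.uint8)
    N,L,st,ce=cv2.connectedComponentsWithStats(m)
    for i in range(1,N):
        if st[i,4]>60:
            w=W[L==i];r=cv2.minAreaRect(w[:,:2].astype(np.float32));print(lo,(ce[i]/k).round(),st[i,4],np.round(r[0],4),np.round(r[1],3),round(r[2],1))
```

```text
b stack [ 0.5586 -0.211   0.1498]
b pile [0.5039 0.2786 0.0277]
b tray [0.5391 0.0544 0.0075]
b trayrimL [0.4941 0.1384 0.004 ]
b green [0.6674 0.0427 0.0361]
b table [ 0.294  -0.1031 -0.    ]
b small [ 0.7069 -0.1382  0.0562]
b cup [ 0.7356 -0.3519  0.0645]
a stack [ 0.5729 -0.2162  0.1457]
a pile [0.5048 0.2765 0.0247]
a tray [0.5478 0.0628 0.0045]
a table [ 0.3226  0.1747 -0.0021]
a green [0.6655 0.0451 0.0326]
658 n [0.11  0.49  0.865] ctr [ 0.5652 -0.1997  0.1419] size [0.1206 0.0608] ang 2.2 e1 [-0.215 -0.838  0.502]
615 n [0. 0. 1.] ctr [0.5032 0.2778 0.0287] size [0.1115 0.0632] ang 0.3 e1 [-0.973  0.229  0.   ]
700 n [0.111 0.483 0.868] ctr [ 0.5653 -0.2001  0.1377] size [0.1242 0.0621] ang 0.0 e1 [ 0.177  0.85  -0.496]
425 n [0. 0. 1.] ctr [0.503  0.2753 0.0245] size [0.1137 0.0669] ang 0.4 e1 [ 0.97  -0.242  0.   ]
green etc [ 0.358 -0.026  0.03 ] [0.405 0.052 0.033]
0.013 [636. 151.] 134 [ 0.8752 -0.567 ] [0.057 0.153] 7.3
0.013 [643. 181.] 430 [ 0.8206 -0.5768] [0.138 0.121] 0.8
0.013 [658. 219.] 188 [ 0.7702 -0.5844] [0.14  0.151] 9.1
0.013 [342. 198.] 498 [0.7916 0.035
[... 634 characters left out ...]
107 0.263] 26.9
0.03 [ 95. 150.] 77 [0.8996 0.5808] [0.009 0.092] 88.3
0.03 [516. 160.] 74 [ 0.8612 -0.3129] [0.038 0.076] 39.3
0.03 [378. 165.] 529 [0.8683 0.0088] [0.048 0.558] 0.9
0.03 [739. 247.] 136 [ 0.6749 -0.776 ] [0.201 0.008] 0.3
0.03 [345. 255.] 503 [0.6674 0.0432] [0.097 0.053] 79.1
0.03 [466. 324.] 76 [ 0.5245 -0.2004] [0.034 0.032] 87.7
0.03 [642. 402.] 203 [ 0.3618 -0.5513] [0.007 0.298] 89.9
0.03 [745. 403.] 275 [ 0.3621 -0.7665] [0.015 0.292] 88.4
0.03 [683. 377.] 491 [ 0.4113 -0.6394] [0.098 0.053] 85.3
0.03 [452. 410.] 343 [ 0.352  -0.1685] [0.053 0.097] 74.0
0.03 [686. 431.] 517 [ 0.3018 -0.6394] [0.098 0.056] 27.8
0.03 [754. 522.] 156 [ 0.1156 -0.776 ] [0.009 0.178] 89.9
```

```bash
cat >> h.py <<'E'
from scipy.spatial.transform import Rotation as Ro
YAW=np.radians(12.7)
n=np.array([np.sin(YAW)*.5,np.cos(YAW)*.5,.866]); dn=np.array([np.sin(YAW)*.866,np.cos(YAW)*.866,-.5]); w=np.array([np.cos(YAW),-np.sin(YAW),0])
def rot(x,y): return np.stack([x,y,np.cross(x,y)],1)
RG=rot(-n,w)               # grasp at the rack
def down(deg): a=np.radians(deg); return rot(np.array([0,0,-1.]),np.array([np.cos(a),np.sin(a),0]))
def plan(p0,R0,p1,R1,N=None):
    dR=Ro.from_matrix(R0.T@R1).as_rotvec(); 
    if N is None: N=int(np.ceil(max(np.linalg.norm(p1-p0)/.058,np.degrees(np.linalg.norm(dR))/10,1)))
    r=dR/N; A=sum(R0@Ro.from_rotvec(r*k).as_matrix() for k in range(N)); dp=np.linalg.solve(A,p1-p0)
    a=np.round(dp/.15,3); b=np.round(np.degrees(r)/45,3)
    print(N,'rows: dx dy dz',a.tolist(),' r',b.tolist())
E
python3 - <<'E'
from h import *
print([x for x in dir(arm) if x[0]!='_'])
d=np.load('c0.npz')
ims=[]
for nm,key,ik in(('scene','a','ia'),('top','b','ib')):
    W=d[key]; ctr=np.array([.565,-.2,.140])
    q=W-ctr; s=q@dn; t=q@w; h=q@n
    m=(np.abs(t)<.045)&(np.abs(s)<.09)&(np.abs(h)<.005)
    print(nm,'s hist',np.histogram(s[m],np.arange(-.075,.08,.005))); 
    mm=m&(np.abs(s)<.05); print('t pct',np.percentile(t[mm],[0,2,5,50,95,98,100]).round(4),'h',np.median(h[mm]).round(4), 'yaw slope',[np.round(np.mean([f(t[mm&(np.abs(s-x)<.006)]) for f in(np.nanmin,np.nanmax)]),4) for x in(-.045,-.03,-.015,0,.015,.03)])
    mm=m&(np.abs(t)<.025); print('s min',np.percentile(s[mm],[0,2,98,100]).round(4))
    c=cam(nm); im=c['image'][:,:,::-1]; S=8
    def pr(P): return cv2.projectPoints(np.array(P),np.array(c['rvec'],float),np.array(c['tvec'],float),np.array(c['mtx']),np.array(c['distortion']))[0].reshape(-1,2)
    P=[ctr+a*dn+b*w for a,b in((-.055,-.03),(-.055,.03),(.055,.03),(.055,-.03))]
    uv=pr(P); o=(uv.mean(0)-[25,30]).astype(int)
    cr=cv2.resize(im[o[1]:o[1]+60,o[0]:o[0]+50],None,fx=S,fy=S,interpolation=cv2.INTER_CUBIC)
    cv2.polylines(cr,[((uv-o+.5)*S).astype(np.int32)],True,(255,255,0),1); ims.append(cr)
cv2.imwrite('pics/c.png',np.hstack(ims))
E
```

```text
['MotionError', 'grip_point_offset', 'job_done', 'read_camera', 'read_state']
scene s hist (array([ 0,  0,  1, 49, 25, 34, 31, 33, 27, 33, 30, 30, 24, 31, 28, 26, 30,
       27, 25, 26, 24, 29, 27, 24, 23, 34, 20,  8,  0,  0]), array([-7.5000000e-02, -7.0000000e-02, -6.5000000e-02, -6.0000000e-02,
       -5.5000000e-02, -5.0000000e-02, -4.5000000e-02, -4.0000000e-02,
       -3.5000000e-02, -3.0000000e-02, -2.5000000e-02, -2.0000000e-02,
       -1.5000000e-02, -1.0000000e-02, -5.0000000e-03,  6.9388939e-17,
        5.0000000e-03,  1.0000000e-02,  1.5000000e-02,  2.0000000e-02,
        2.5000000e-02,  3.0000000e-02,  3.5000000e-02,  4.0000000e-02,
        4.5000000e-02,  5.0000000e-02,  5.5000000e-02,  6.0000000e-02,
        6.5000000e-02,  7.0000000e-02,  7.5000000e-02]))
t pct [-0.0302 -0.0284 -0.0266  0.0022  0.0298  0.0307  0.0321] h -0.0019 yaw slope [np.float64(0.0009), np.float64(0.0009), np.float64(0.0023), np.float64(0.001), np.float64(0.0008), np.float64(0.0011)]
s min [-0.0612 -0.0579  0.0589  0.064 ]
top s hist (array([ 0,  0,  5, 30, 29, 36, 26, 28, 32, 27, 32, 29, 27, 31,
[... 168 characters left out ...]
-5.0000000e-02, -4.5000000e-02, -4.0000000e-02,
       -3.5000000e-02, -3.0000000e-02, -2.5000000e-02, -2.0000000e-02,
       -1.5000000e-02, -1.0000000e-02, -5.0000000e-03,  6.9388939e-17,
        5.0000000e-03,  1.0000000e-02,  1.5000000e-02,  2.0000000e-02,
        2.5000000e-02,  3.0000000e-02,  3.5000000e-02,  4.0000000e-02,
        4.5000000e-02,  5.0000000e-02,  5.5000000e-02,  6.0000000e-02,
        6.5000000e-02,  7.0000000e-02,  7.5000000e-02]))
t pct [-0.0303 -0.0288 -0.0271  0.0004  0.0276  0.0293  0.0309] h 0.0016 yaw slope [np.float64(0.001), np.float64(0.0012), np.float64(0.0005), np.float64(-0.0002), np.float64(0.0003), np.float64(0.0)]
s min [-0.0609 -0.059   0.0512  0.063 ]
```

View pics/c.png

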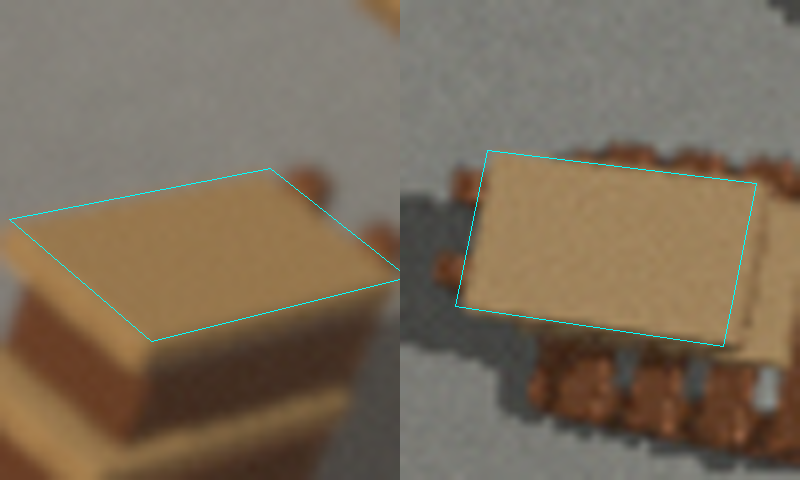

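Crop: the fitted outline matches the board; its upper end sticks out by about 2 mm more in the top view (right edge x about 742–765), so I shift the centre 2 mm upslope.

```bash
cat >> h.py <<'E'
T=np.array([.5655,-.202,.141])   # centre of top face of stack
E
python3 - <<'E'
from h import *
s=arm.read_state(); A=np.array([.40,.12,.36])
plan(s['tool_pos'],s['ee_rot'],A,down(30))
plan(A,down(30),T+.09*n,RG)
E
```

```text
8 rows: dx dy dz [-0.131, -0.136, 0.335]  r [0.108, 0.0, 0.0]
7 rows: dx dy dz [0.196, 0.121, 0.266]  r [0.132, -0.091, -0.035]
```

Request:
servo_tool([
  {"dx":-0.131,"dy":-0.136,"dz":0.335,"rx":0.108,"hand":0.3},
  {"dx":-0.131,"dy":-0.136,"dz":0.335,"rx":0.108,"hand":0.3},
  {"dx":-0.131,"dy":-0.136,"dz":0.335,"rx":0.108,"hand":0.3},
  {"dx":-0.131,"dy":-0.136,"dz":0.335,"rx":0.108,"hand":0.3},
  {"dx":-0.131,"dy":-0.136,"dz":0.335,"rx":0.108,"hand":0.3},
  {"dx":-0.131,"dy":-0.136,"dz":0.335,"rx":0.108,"hand":0.3},
  {"dx":-0.131,"dy":-0.136,"dz":0.335,"rx":0.108,"hand":0.3},
  {"dx":-0.131,"dy":-0.136,"dz":0.335,"rx":0.108,"hand":0.3},
], newtons=30)

```text
schema error: expected keys dx, dy, dz, rx, ry, rz, hand
```

Run:
```python
from h import *
s=arm.read_state(); print(s['time_s'],s['tool_pos'],s['ee_rot'].round(3).tolist(),s['width'],s['joint_pos'].round(1))
plan(s['tool_pos'],s['ee_rot'],T+.09*n,RG)
```

```text
0.2 [0.1886425  0.48962317 0.2023966 ] [[-0.0, 0.36, 0.933], [-0.001, 0.933, -0.36], [-1.0, -0.001, -0.0]] 0.085217152216344 [68.9 13.7 -0.8 75.6  0.  90. ]
14 rows: dx dy dz [0.088, -0.003, 0.385]  r [0.126, -0.039, -0.034]
```

All seven keys are needed in each row.

Request:
servo_tool([
  {"dx":-0.131,"dy":-0.136,"dz":0.335,"rx":0.108,"ry":0,"rz":0,"hand":0.3},
  {"dx":-0.131,"dy":-0.136,"dz":0.335,"rx":0.108,"ry":0,"rz":0,"hand":0.3},
  {"dx":-0.131,"dy":-0.136,"dz":0.335,"rx":0.108,"ry":0,"rz":0,"hand":0.3},
  {"dx":-0.131,"dy":-0.136,"dz":0.335,"rx":0.108,"ry":0,"rz":0,"hand":0.3},
  {"dx":-0.131,"dy":-0.136,"dz":0.335,"rx":0.108,"ry":0,"rz":0,"hand":0.3},
  {"dx":-0.131,"dy":-0.136,"dz":0.335,"rx":0.108,"ry":0,"rz":0,"hand":0.3},
  {"dx":-0.131,"dy":-0.136,"dz":0.335,"rx":0.108,"ry":0,"rz":0,"hand":0.3},
  {"dx":-0.131,"dy":-0.136,"dz":0.335,"rx":0.108,"ry":0,"rz":0,"hand":0.3},
], newtons=30)

```text
time_s: 1.2
tool_pos: [0.4008, 0.1188, 0.3605]
ee_rot: [[0.0, 0.867, 0.498], [-0.0, 0.498, -0.867], [-1.0, -0.0, 0.0]]
ft_force: [1.6, -0.2, -0.3]
width: 0.0595
```

Run:
```python
from h import *
s=arm.read_state(); print(s['time_s'],s['tool_pos'],s['ee_rot'].round(3).tolist(),s['width'],s['joint_pos'].round(1))
plan(s['tool_pos'],s['ee_rot'],T+.09*n,RG)
```

```text
1.2 [0.40078025 0.11881846 0.36050187] [[0.0, 0.867, 0.498], [-0.0, 0.498, -0.867], [-1.0, -0.0, 0.0]] 0.05954244732213446 [16.5  2.7  8.9 96.2 -0.  76.6]
7 rows: dx dy dz [0.196, 0.12, 0.265]  r [0.132, -0.091, -0.035]
```

Request:
servo_tool([
  {"dx":0.196,"dy":0.12,"dz":0.265,"rx":0.132,"ry":-0.091,"rz":-0.035,"hand":0.3},
  {"dx":0.196,"dy":0.12,"dz":0.265,"rx":0.132,"ry":-0.091,"rz":-0.035,"hand":0.3},
  {"dx":0.196,"dy":0.12,"dz":0.265,"rx":0.132,"ry":-0.091,"rz":-0.035,"hand":0.3},
  {"dx":0.196,"dy":0.12,"dz":0.265,"rx":0.132,"ry":-0.091,"rz":-0.035,"hand":0.3},
  {"dx":0.196,"dy":0.12,"dz":0.265,"rx":0.132,"ry":-0.091,"rz":-0.035,"hand":0.3},
  {"dx":0.196,"dy":0.12,"dz":0.265,"rx":0.132,"ry":-0.091,"rz":-0.035,"hand":0.3},
  {"dx":0.196,"dy":0.12,"dz":0.265,"rx":0.132,"ry":-0.091,"rz":-0.035,"hand":0.3},
  {"dx":0,"dy":0,"dz":0,"rx":0,"ry":0,"rz":0,"hand":0.3},
])

```text
time_s: 2.2
tool_pos: [0.5753, -0.1581, 0.2166]
ee_rot: [[-0.111, 0.976, -0.19], [-0.489, -0.22, -0.844], [-0.865, -0.001, 0.502]]
ft_force: [-0.3, 0.4, -0.5]
width: 0.0598
```

Run:
```python
from h import *
s=arm.read_state(); p=s['tool_pos'];R=s['ee_rot']
print(s['time_s'],p-(T+.09*n),(R-RG).round(3).tolist(),s['width'],s['joint_pos'].round(1),s['ft_force'])
ims=[]
for nm in('scene','top'):
    c=cam(nm);W=cloud(c);q=(W-p)@R
    m=(np.abs(q[...,1])<.06)&(np.abs(q[...,2])<.013)&(q[...,0]>-.04)&(q[...,0]<.03)
    x=q[m]; print(nm,m.sum(),'tip x pct',np.percentile(x[:,0],[90,95,98,100]).round(4) if len(x) else '', 'y',np.percentile(x[:,1],[2,98]).round(3) if len(x) else '')
    uv=cv2.projectPoints(np.array([p+R@np.array(v) for v in((0,0,0),(0,.03,0),(0,-.03,0))]),np.array(c['rvec'],float),np.array(c['tvec'],float),np.array(c['mtx']),np.array(c['distortion']))[0].reshape(-1,2)
    o=(uv[0]-[25,30]).astype(int);S=8
    cr=cv2.resize(c['image'][o[1]:o[1]+60,o[0]:o[0]+50,::-1],None,fx=S,fy=S,interpolation=cv2.INTER_CUBIC)
    for a in (uv-o+.5)*S: cv2.circle(cr,tuple(int(t) for t in a),3,(255,255,0),-1)
    ims.append(cr)
cv2.imwrite('pics/d.png',np.hstack(ims))
```

```text
2.2 [-9.07592939e-05  3.07700153e-05 -2.30749672e-03] [[-0.002, -0.0, 0.001], [-0.002, -0.0, 0.001], [0.001, -0.001, 0.002]] 0.05981650793332747 [  0.6  24.8  11.   83.8 -29.2 105.2] [-0.25050619  0.40419438 -0.54267296]
scene 55 tip x pct [-0.0324 -0.0318 -0.0316 -0.0312] y [-0.036  0.043]
top 4 tip x pct [-0.0363 -0.0357 -0.0353 -0.035 ] y [-0.03   0.034]
```

View pics/d.png

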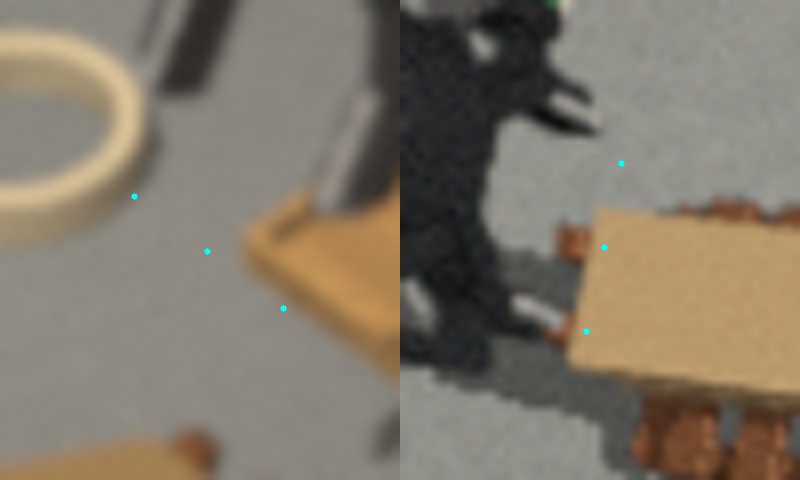

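Crop: real fingertips (scene (180,95)/(335,210)) appear well behind the commanded TCP dots. Examining the finger points in the tool frame.

Run:
```python
from h import *
s=arm.read_state(); p=s['tool_pos'];R=s['ee_rot']
cs={nm:cam(nm) for nm in('scene','top')}
for nm,c in cs.items():
    W=cloud(c);q=(W-p)@R
    m=(np.abs(q[...,1])<.07)&(np.abs(q[...,2])<.05)&(q[...,0]>-.09)&(q[...,0]<.02)
    x=q[m]
    for a in np.arange(-.09,.02,.01):
        k=x[(x[:,0]>=a)&(x[:,0]<a+.01)]
        for sg in(1,-1):
            kk=k[k[:,1]*sg>0]
            if len(kk): print(nm,round(a,2),sg,len(kk),'y',np.percentile(kk[:,1],[5,95]).round(3),'z',np.percentile(kk[:,2],[5,95]).round(3))
# triangulate tips from pixels read in d.png
def pix(nm,pt):
    c=cs[nm];uv=cv2.projectPoints(np.array([p]),np.array(c['rvec'],float),np.array(c['tvec'],float),np.array(c['mtx']),np.array(c['distortion']))[0].reshape(2)
    return (uv-[25,30]).astype(int)+np.array(pt)/8-.5
def P(c): return np.hstack([cv2.Rodrigues(np.array(c['rvec'],float))[0],np.array(c['tvec'],float).reshape(3,1)])
def und(nm,u): c=cs[nm];return cv2.undistortPoints(np.array(u,float).reshape(1,1,2),np.array(c['mtx']),np.array(c['distortion'])).reshape(2,1)
for a,b in(((180,95),(195,130)),((335,210),(170,330))):
    X=cv2.triangulatePoints(P(cs['scene']),P(cs['top']),und('scene',pix('scene',a)),und('top',pix('top',b)))
    X=(X[:3]/X[3]).ravel();print('tip',X.round(4),'tool',((X-p)@R).round(4))
```

```text
scene -0.09 1 117 y [0.03  0.063] z [-0.009  0.014]
scene -0.09 -1 84 y [-0.059 -0.026] z [-0.008  0.014]
scene -0.08 1 43 y [0.034 0.062] z [0.003 0.015]
scene -0.08 -1 58 y [-0.054 -0.029] z [-0.007  0.014]
scene -0.07 1 41 y [0.032 0.045] z [-0.004  0.012]
scene -0.07 -1 44 y [-0.041 -0.028] z [-0.009  0.012]
scene -0.06 1 47 y [0.033 0.045] z [-0.004  0.012]
scene -0.06 -1 44 y [-0.04  -0.027] z [-0.008  0.013]
scene -0.05 1 42 y [0.032 0.044] z [-0.005  0.012]
scene -0.05 -1 42 y [-0.04  -0.027] z [-0.009  0.012]
scene -0.04 1 26 y [0.032 0.043] z [-0.004  0.012]
scene -0.04 -1 30 y [-0.033 -0.027] z [-0.01   0.012]
top -0.09 1 43 y [0.033 0.058] z [-0.006  0.014]
top -0.09 -1 46 y [-0.055 -0.032] z [-0.008  0.014]
top -0.08 1 9 y [0.031 0.053] z [0.006 0.012]
top -0.08 -1 10 y [-0.051 -0.03 ] z [0.007 0.013]
top -0.07 1 8 y [0.031 0.043] z [0.004 0.012]
top -0.07 -1 8 y [-0.042 -0.03 ] z [0.007 0.012]
top -0.06 1 14 y [0.031 0.043] z [-0.005  0.012]
top -0.06 -1 13 y [-0.042 -0.03 ] z [-0.     0.013]
top -0.05 1 10 y [0.031 0.043] z [-0.004  0.012]
top -0.05 -1 9 y [-0.042 -0.03 ] z [0.005 0.012]
top -0.04 1 4 y [0.031 0.035] z [-0.002  0.009]
top -0.04 -1 2 y [-0.034 -0.034] z [0.009 0.011]
tip [ 0.5916 -0.1592  0.2906] tool [-0.0626  0.0167  0.0357]
tip [ 0.5699 -0.1288  0.2058] tool [-0.0016 -0.0112 -0.0284]
```

Request:
servo_tool([
  {"dx":0,"dy":0,"dz":0,"rx":0,"ry":0,"rz":0,"hand":0},
  {"dx":0.1,"dy":0,"dz":0,"rx":0,"ry":0,"rz":0,"hand":0},
  {"dx":0.17,"dy":0,"dz":0,"rx":0,"ry":0,"rz":0,"hand":0},
  {"dx":0.17,"dy":0,"dz":0,"rx":0,"ry":0,"rz":0,"hand":0},
  {"dx":0.17,"dy":0,"dz":0,"rx":0,"ry":0,"rz":0,"hand":0},
  {"dx":0.13,"dy":0,"dz":0,"rx":0,"ry":0,"rz":0,"hand":0},
  {"dx":0.1,"dy":0,"dz":0,"rx":0,"ry":0,"rz":0,"hand":0},
  {"dx":0,"dy":0,"dz":0,"rx":0,"ry":0,"rz":0,"hand":0},
])

```text
time_s: 3.4
tool_pos: [0.5615, -0.2173, 0.1099]
ee_rot: [[-0.107, 0.976, -0.188], [-0.489, -0.216, -0.845], [-0.866, 0.001, 0.5]]
ft_force: [-0.9, 0.5, 0.2]
width: 0.0854
```

```bash
cat >> h.py <<'E'
def look(name,nms=('scene','top'),pts=((0,0,0),),S=8,half=(25,30),c0=None):
    s=arm.read_state(); p=s['tool_pos'];R=s['ee_rot']; ims=[]
    print('t',s['time_s'],'p',p.round(4),'width',round(s['width'],4),'h over T',((p-T)@n).round(4),'t',((p-T)@w).round(4),'s',((p-T)@dn).round(4),'ft',s['ft_force'].round(1))
    for nm in nms:
        c=cam(nm);W=cloud(c);q=(W-p)@R
        m=(np.abs(q[...,1])>.025)&(np.abs(q[...,1])<.06)&(np.abs(q[...,2])<.014)&(q[...,0]>-.075)&(q[...,0]<.03)&(c['image'].max(-1)<90)
        for sg in(1,-1):
            x=q[m&(q[...,1]*sg>0)]
            if len(x): print(nm,sg,len(x),'tip x',np.percentile(x[:,0],[90,97,100]).round(4),'y',np.percentile(x[:,1],[5,95]).round(4))
        uv=cv2.projectPoints(np.array([p+R@np.array([-.03,0,0])] if c0 is None else [c0],float),np.array(c['rvec'],float),np.array(c['tvec'],float),np.array(c['mtx']),np.array(c['distortion']))[0].reshape(-1,2)
        o=(uv[0]-half).astype(int).clip(0)
        ims.append(cv2.resize(c['image'][o[1]:o[1]+2*half[1],o[0]:o[0]+2*half[0],::-1],None,fx=S,fy=S,interpolation=cv2.INTER_CUBIC))
    cv2.imwrite('pics/'+name,np.hstack(ims))
E
python3 -c "
from h import *
look('e.png')"
```

```text
t 3.4 p [ 0.5615 -0.2173  0.1099] width 0.0854 h over T -0.0349 t -0.0005 s 0.0019 ft [-0.9  0.5  0.2]
scene 1 80 tip x [-0.015   0.0264  0.0278] y [0.0252 0.0581]
scene -1 62 tip x [-0.0464 -0.0444 -0.0431] y [-0.0427 -0.0402]
top 1 13 tip x [-0.0504 -0.0492 -0.0487] y [0.0443 0.0563]
top -1 11 tip x [0.0056 0.0079 0.0089] y [-0.0543 -0.0298]
```

View pics/e.png

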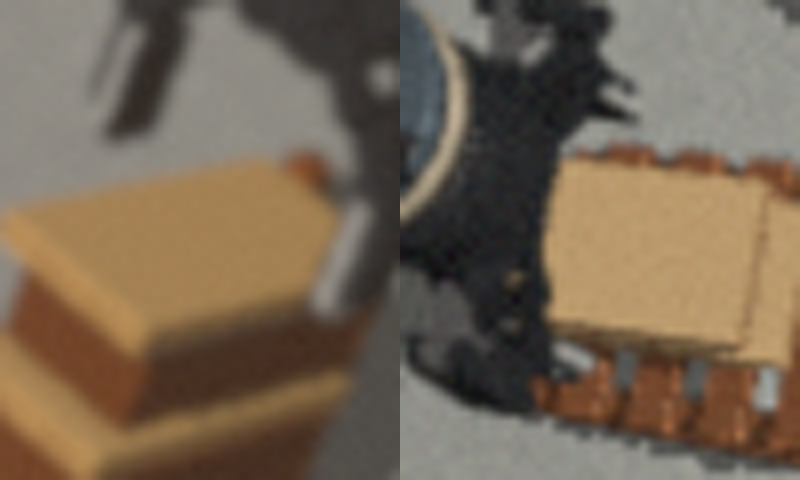

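Scene crop: near fingertip (325,310), far (120,135), just above board level; tips are about 45 mm behind the reported TCP when open (33 mm at 60 mm opening), midpoint about 3 mm downslope of the board's centre. Correct, advance, close.

Request:
servo_tool([
  {"dx":0.055,"dy":0,"dz":0.02,"rx":0,"ry":0,"rz":0,"hand":0},
  {"dx":0,"dy":0,"dz":0,"rx":0,"ry":0,"rz":0,"hand":0.3},
  {"dx":0,"dy":0,"dz":0,"rx":0,"ry":0,"rz":0,"hand":1},
  {"dx":0,"dy":0,"dz":0,"rx":0,"ry":0,"rz":0,"hand":1},
  {"dx":0,"dy":0,"dz":0,"rx":0,"ry":0,"rz":0,"hand":1},
], newtons=40)

```text
time_s: 4.12
tool_pos: [0.5609, -0.2241, 0.1047]
ee_rot: [[-0.106, 0.976, -0.188], [-0.489, -0.216, -0.845], [-0.866, 0.003, 0.5]]
ft_force: [-1.1, 2.4, 4.3]
width: 0.059
```

```bash
python3 -c "
from h import *
look('f.png')"
```

```text
t 4.125 p [ 0.5609 -0.2241  0.1047] width 0.059 h over T -0.0427 t 0.0004 s -0.0014 ft [-1.1  2.4  4.3]
scene 1 82 tip x [-0.0391 -0.0032  0.0292] y [0.0374 0.0459]
scene -1 62 tip x [-0.0481 -0.0454 -0.0442] y [-0.0304 -0.0268]
top 1 12 tip x [-0.0484 -0.0473 -0.0468] y [0.0305 0.0421]
top -1 18 tip x [-0.0018  0.003   0.0059] y [-0.0417 -0.0277]
```

View pics/f.png

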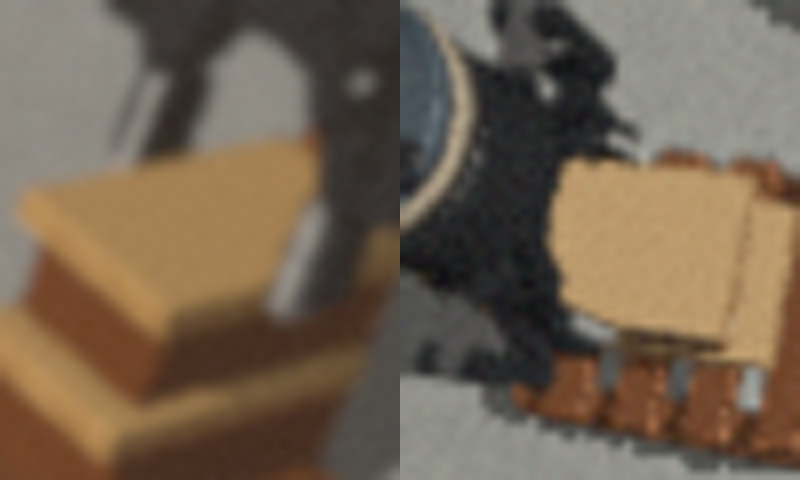

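Board gripped at 59 mm; fingertips (285,320) just below the board's side. Lift and carry to above the pile.

```bash
cat >> h.py <<'E'
def path(p0,R0,p1,R1,N=None):
    dR=Ro.from_matrix(R0.T@R1).as_rotvec()
    if N is None: N=int(np.ceil(max(np.linalg.norm(p1-p0)/.055,np.degrees(np.linalg.norm(dR))/10,1)))
    r=dR/N; A=sum(R0@Ro.from_rotvec(r*k).as_matrix() for k in range(N)); dp=np.linalg.solve(A,p1-p0)
    a=np.round(dp/.15,3); b=np.round(np.degrees(r)/45,3); p=p0.copy();R=R0.copy()
    for k in range(N): p=p+R@dp;R=R@Ro.from_rotvec(r).as_matrix(); print(' ',p.round(3),end='')
    print('\n',N,'rows: dx dy dz',a.tolist(),' r',b.tolist()); return p,R
PILE=np.array([.503,.2765,.027])
E
python3 - <<'E'
from h import *
s=arm.read_state(); p=s['tool_pos'];R=s['ee_rot']
p=p-R[:,0]*.06
path(p,R,np.r_[PILE[:2],.11],down(76.5))
E
```

```text
[ 0.596 -0.152  0.142]  [ 0.616 -0.105  0.128]  [ 0.63  -0.054  0.116]  [ 0.635 -0.002  0.107]  [0.632 0.051 0.1  ]  [0.62  0.103 0.096]  [0.601 0.153 0.095]  [0.575 0.199 0.097]  [0.542 0.241 0.102]  [0.503 0.276 0.11 ]
 10 rows: dx dy dz [-0.073, 0.122, -0.326]  r [-0.193, 0.053, 0.051]
```

Request:
servo_tool([
  {"dx":-0.06,"dy":0,"dz":0,"rx":0,"ry":0,"rz":0,"hand":1},
  {"dx":-0.12,"dy":0,"dz":0,"rx":0,"ry":0,"rz":0,"hand":1},
  {"dx":-0.12,"dy":0,"dz":0,"rx":0,"ry":0,"rz":0,"hand":1},
  {"dx":-0.1,"dy":0,"dz":0,"rx":0,"ry":0,"rz":0,"hand":1},
  {"dx":-0.073,"dy":0.122,"dz":-0.326,"rx":-0.193,"ry":0.053,"rz":0.051,"hand":1},
  {"dx":-0.073,"dy":0.122,"dz":-0.326,"rx":-0.193,"ry":0.053,"rz":0.051,"hand":1},
  {"dx":-0.073,"dy":0.122,"dz":-0.326,"rx":-0.193,"ry":0.053,"rz":0.051,"hand":1},
  {"dx":-0.073,"dy":0.122,"dz":-0.326,"rx":-0.193,"ry":0.053,"rz":0.051,"hand":1},
])

```text
time_s: 5.22
tool_pos: [0.6349, -0.0004, 0.1064]
ee_rot: [[0.033, 0.914, 0.405], [-0.326, 0.392, -0.86], [-0.945, -0.104, 0.31]]
ft_force: [0.6, -0.7, 0.0]
width: 0.0589
```

Request:
servo_tool([
  {"dx":-0.073,"dy":0.122,"dz":-0.326,"rx":-0.193,"ry":0.053,"rz":0.051,"hand":1},
  {"dx":-0.073,"dy":0.122,"dz":-0.326,"rx":-0.193,"ry":0.053,"rz":0.051,"hand":1},
  {"dx":-0.073,"dy":0.122,"dz":-0.326,"rx":-0.193,"ry":0.053,"rz":0.051,"hand":1},
  {"dx":-0.073,"dy":0.122,"dz":-0.326,"rx":-0.193,"ry":0.053,"rz":0.051,"hand":1},
  {"dx":-0.073,"dy":0.122,"dz":-0.326,"rx":-0.193,"ry":0.053,"rz":0.051,"hand":1},
  {"dx":-0.073,"dy":0.122,"dz":-0.326,"rx":-0.193,"ry":0.053,"rz":0.051,"hand":1},
  {"dx":0,"dy":0,"dz":0,"rx":0,"ry":0,"rz":0,"hand":1},
])

```text
time_s: 6.1
tool_pos: [0.5014, 0.278, 0.1113]
ee_rot: [[-0.004, 0.23, 0.973], [0.0, 0.973, -0.23], [-1.0, -0.001, -0.004]]
ft_force: [0.8, -0.5, -0.1]
width: 0.059
```

```bash
cat >> h.py <<'E'
def held(zlo,zhi,c0,rad=.09,pl=True):
    """plane/extent of light-coloured thing held near c0 (scene + top)"""
    for nm in('scene','top'):
        c=cam(nm);W=cloud(c);im=c['image'].astype(int)
        m=(np.hypot(W[...,0]-c0[0],W[...,1]-c0[1])<rad)&(W[...,2]>zlo)&(W[...,2]<zhi)&((im[...,0]-im[...,2])>20)
        x=W[m]
        if len(x)<20: print(nm,'few',len(x));continue
        cc=x.mean(0)
        for _ in range(4):
            A=np.c_[x-cc,np.ones(len(x))]; k=np.linalg.lstsq(A[:,[0,1,3]],A[:,2],rcond=None)[0]; r=A[:,2]-A[:,[0,1,3]]@k; x=x[np.abs(r)<max(2*np.median(np.abs(r)),.002)]
        r=cv2.minAreaRect(x[:,:2].astype(np.float32)); print(nm,len(x),'slopes deg',np.degrees(k[:2]).round(1),'z',(cc[2]+k[2]).round(4),'rect',np.round(r[0],4),np.round(r[1],3),round(r[2],1))
E
python3 - <<'E'
from h import *
s=arm.read_state();print(s['tool_pos'],s['ee_rot'].round(3).tolist(),s['joint_pos'].round(1))
look('g.png',half=(30,30),S=6)
held(.12,.19,PILE)
E
```

```text
[0.50144646 0.27801286 0.11132353] [[-0.004, 0.23, 0.973], [0.0, 0.973, -0.23], [-1.0, -0.001, -0.004]] [28.9 21.  -3.9 65.3  0.1 42.2]
t 6.1 p [0.5014 0.278  0.1113] width 0.059 h over T 0.2014 t -0.168 s 0.4082 ft [ 0.8 -0.5 -0.1]
scene 1 60 tip x [-0.0463 -0.0448 -0.0424] y [0.0264 0.034 ]
scene -1 61 tip x [-0.0385 -0.0327 -0.0291] y [-0.0462 -0.0352]
top -1 1 tip x [-0.0426 -0.0426 -0.0426] y [-0.0313 -0.0313]
scene 275 slopes deg [-0.3 -0.1] z 0.1521 rect [0.5044 0.2737] [0.064 0.11 ] 76.7
top 260 slopes deg [0.5 0.2] z 0.1556 rect [0.5035 0.2756] [0.061 0.111] 77.6
```

View pics/g.png

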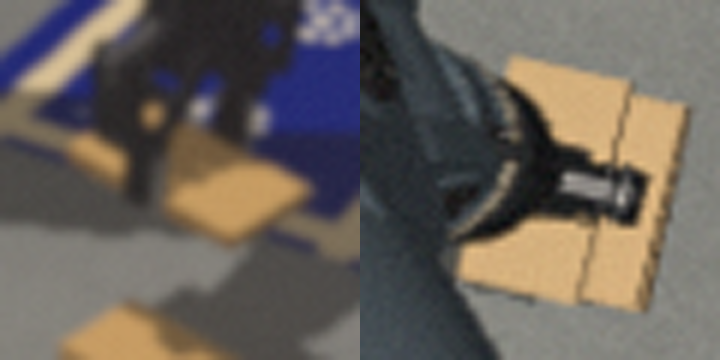

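Board is flat and aligned (top z .154 from two cameras, pile about 2 mm off centre). Lower it.

Request:
servo_tool([
  {"dx":0.15,"dy":0.011,"dz":-0.01,"rx":0,"ry":0,"rz":0,"hand":1},
  {"dx":0.2,"dy":0,"dz":0,"rx":0,"ry":0,"rz":0,"hand":1},
  {"dx":0.2,"dy":0,"dz":0,"rx":0,"ry":0,"rz":0,"hand":1},
  {"dx":0.1,"dy":0,"dz":0,"rx":0,"ry":0,"rz":0,"hand":1},
  {"dx":0.05,"dy":0,"dz":0,"rx":0,"ry":0,"rz":0,"hand":1},
  {"dx":0.03,"dy":0,"dz":0,"rx":0,"ry":0,"rz":0,"hand":1},
  {"dx":0.015,"dy":0,"dz":0,"rx":0,"ry":0,"rz":0,"hand":1},
  {"dx":0,"dy":0,"dz":0,"rx":0,"ry":0,"rz":0,"hand":1},
])

```text
time_s: 7.3
tool_pos: [0.502, 0.2782, -0.0009]
ee_rot: [[-0.003, 0.234, 0.972], [-0.001, 0.972, -0.234], [-1.0, -0.001, -0.003]]
ft_force: [-0.1, 0.3, -0.3]
width: 0.0588
```

Run:
```python
from h import *
s=arm.read_state();print(s['tool_pos'],s['width'],s['ft_force'].round(2))
held(.028,.07,PILE)
```

```text
[ 0.5020378   0.27820557 -0.00094667] 0.05878436705705019 [-0.14  0.32 -0.33]
scene 237 slopes deg [-0.2  0.6] z 0.04 rect [0.5027 0.2706] [0.076 0.111] 75.2
top 229 slopes deg [-0.7  1. ] z 0.0442 rect [0.502  0.2769] [0.06  0.111] 77.6
```

Request:
servo_tool([
  {"dx":0.013,"dy":0,"dz":0,"rx":0,"ry":0,"rz":0,"hand":1},
  {"dx":0.01,"dy":0,"dz":0,"rx":0,"ry":0,"rz":0,"hand":1},
  {"dx":0,"dy":0,"dz":0,"rx":0,"ry":0,"rz":0,"hand":1},
])

```text
time_s: 7.78
tool_pos: [0.5016, 0.278, -0.005]
ee_rot: [[-0.004, 0.234, 0.972], [-0.001, 0.972, -0.234], [-1.0, -0.002, -0.003]]
ft_force: [0.1, 0.2, -1.3]
width: 0.0591
```

Request:
servo_tool([
  {"dx":0.008,"dy":0,"dz":0,"rx":0,"ry":0,"rz":0,"hand":1},
  {"dx":0,"dy":0,"dz":0,"rx":0,"ry":0,"rz":0,"hand":1},
])

```text
time_s: 8.02
tool_pos: [0.5018, 0.2781, -0.006]
ee_rot: [[-0.004, 0.234, 0.972], [-0.001, 0.972, -0.234], [-1.0, -0.002, -0.003]]
ft_force: [0.1, -0.2, 0.9]
width: 0.0591
```

Request:
servo_tool([
  {"dx":0,"dy":0,"dz":0,"rx":0,"ry":0,"rz":0,"hand":0.15},
  {"dx":0,"dy":0,"dz":0,"rx":0,"ry":0,"rz":0,"hand":0},
  {"dx":0,"dy":0,"dz":0,"rx":0,"ry":0,"rz":0,"hand":0},
  {"dx":-0.2,"dy":0,"dz":0,"rx":0,"ry":0,"rz":0,"hand":0},
  {"dx":-0.35,"dy":0,"dz":0,"rx":0,"ry":0,"rz":0,"hand":0},
  {"dx":-0.35,"dy":0,"dz":0,"rx":0,"ry":0,"rz":0,"hand":0},
])

```text
time_s: 8.78
tool_pos: [0.5019, 0.278, 0.1303]
ee_rot: [[-0.004, 0.234, 0.972], [-0.001, 0.972, -0.234], [-1.0, -0.002, -0.004]]
ft_force: [1.8, 0.7, 0.1]
width: 0.0853
```

Run:
```python
from h import *
s=arm.read_state(); p=s['tool_pos'];R=s['ee_rot']; print(p)
held(.029,.06,PILE)
path(p,R,T-.009*n+.08*n,RG)
# rack: new top face = T-.009n
for nm in('scene','top'):
    c=cam(nm);W=cloud(c);im=c['image'].astype(int);q=W-(T-.009*n)
    m=(np.abs(q@n)<.006)&(np.abs(q@dn)<.08)&(np.abs(q@w)<.04)&(im.max(-1)<140); x=q[m]
    print(nm,m.sum(),'h',np.median(x@n).round(4),'s',np.percentile(x@dn,[1,50,99]).round(4),'t',np.percentile(x@w,[1,50,99]).round(4))
```

```text
[0.50191412 0.27802794 0.13028839]
scene 331 slopes deg [ 0.1 -0.2] z 0.0336 rect [0.5023 0.2752] [0.065 0.114] 76.4
top 275 slopes deg [0.1 0.6] z 0.0378 rect [0.501  0.2775] [0.062 0.111] 76.1
  [0.54  0.244 0.125]  [0.573 0.205 0.123]  [0.599 0.161 0.124]  [0.618 0.114 0.128]  [0.63  0.065 0.134]  [0.634 0.015 0.144]  [ 0.63  -0.035  0.156]  [ 0.619 -0.082  0.169]  [ 0.599 -0.127  0.185]  [ 0.573 -0.167  0.202]
 10 rows: dx dy dz [0.033, -0.159, 0.299]  r [0.193, -0.053, -0.051]
scene 429 h -0.0023 s [-0.0432  0.0049  0.0634] t [-0.0274  0.0006  0.0247]
top 483 h -0.0006 s [-0.0434  0.004   0.0556] t [-0.0277 -0.0019  0.0241]
```

Top board lies flat on the pile (top z about .036, centre within 2 mm). Now to the flower block.

Request:
servo_tool([
  {"dx":0.033,"dy":-0.159,"dz":0.299,"rx":0.193,"ry":-0.053,"rz":-0.051,"hand":0},
  {"dx":0.033,"dy":-0.159,"dz":0.299,"rx":0.193,"ry":-0.053,"rz":-0.051,"hand":0},
  {"dx":0.033,"dy":-0.159,"dz":0.299,"rx":0.193,"ry":-0.053,"rz":-0.051,"hand":0},
  {"dx":0.033,"dy":-0.159,"dz":0.299,"rx":0.193,"ry":-0.053,"rz":-0.051,"hand":0},
  {"dx":0.033,"dy":-0.159,"dz":0.299,"rx":0.193,"ry":-0.053,"rz":-0.051,"hand":0},
  {"dx":0.033,"dy":-0.159,"dz":0.299,"rx":0.193,"ry":-0.053,"rz":-0.051,"hand":0},
  {"dx":0.033,"dy":-0.159,"dz":0.299,"rx":0.193,"ry":-0.053,"rz":-0.051,"hand":0},
  {"dx":0.033,"dy":-0.159,"dz":0.299,"rx":0.193,"ry":-0.053,"rz":-0.051,"hand":0},
  {"dx":0.033,"dy":-0.159,"dz":0.299,"rx":0.193,"ry":-0.053,"rz":-0.051,"hand":0},
  {"dx":0.033,"dy":-0.159,"dz":0.299,"rx":0.193,"ry":-0.053,"rz":-0.051,"hand":0},
  {"dx":0,"dy":0,"dz":0,"rx":0,"ry":0,"rz":0,"hand":0},
])

```text
time_s: 10.35
tool_pos: [0.5728, -0.1689, 0.2002]
ee_rot: [[-0.11, 0.975, -0.191], [-0.489, -0.22, -0.844], [-0.865, 0.001, 0.501]]
ft_force: [1.1, 0.6, -0.7]
width: 0.0856
```

Run:
```python
from h import *
s=arm.read_state(); p=s['tool_pos'];R=s['ee_rot']; q=p-T; print(s['time_s'],'h,s,t',q@n,q@dn,q@w)
path(p,R,T+.03*n+.004*dn-.002*w,RG,3)
```

```text
10.35 h,s,t 0.06820509453069476 -0.0002940814953630577 -0.00015491036491156802
  [ 0.571 -0.174  0.188]  [ 0.569 -0.179  0.177]  [ 0.568 -0.184  0.165]
 3 rows: dx dy dz [0.085, -0.004, -0.01]  r [-0.0, 0.001, -0.0]
```

Request:
servo_tool([
  {"dx":0.17,"dy":-0.008,"dz":-0.02,"rx":0,"ry":0,"rz":0,"hand":0},
  {"dx":0.2,"dy":-0.004,"dz":-0.01,"rx":0,"ry":0,"rz":0,"hand":0},
  {"dx":0.2,"dy":0,"dz":0,"rx":0,"ry":0,"rz":0,"hand":0},
  {"dx":0.2,"dy":0,"dz":0,"rx":0,"ry":0,"rz":0,"hand":0},
  {"dx":0.1,"dy":0,"dz":0,"rx":0,"ry":0,"rz":0,"hand":0},
  {"dx":0.03,"dy":0,"dz":0,"rx":0,"ry":0,"rz":0,"hand":0},
  {"dx":0,"dy":0,"dz":0,"rx":0,"ry":0,"rz":0,"hand":0},
])

```text
time_s: 11.22
tool_pos: [0.559, -0.2283, 0.0812]
ee_rot: [[-0.107, 0.977, -0.187], [-0.489, -0.215, -0.845], [-0.866, 0.001, 0.5]]
ft_force: [0.7, 0.8, 0.6]
width: 0.0854
```

```bash
python3 -c "
from h import *
look('i.png',half=(30,35),S=6)"
```

```text
t 11.225 p [ 0.559  -0.2283  0.0812] width 0.0854 h over T -0.0653 t -0.0006 s 0.0064 ft [0.7 0.8 0.6]
scene 1 103 tip x [0.0152 0.0209 0.0287] y [0.0251 0.0582]
scene -1 63 tip x [-0.0462 -0.0435 -0.0406] y [-0.0426 -0.0395]
top 1 18 tip x [0.0226 0.0251 0.0255] y [0.0377 0.0556]
top -1 44 tip x [0.0235 0.026  0.0287] y [-0.0532 -0.0262]
```

View pics/i.png

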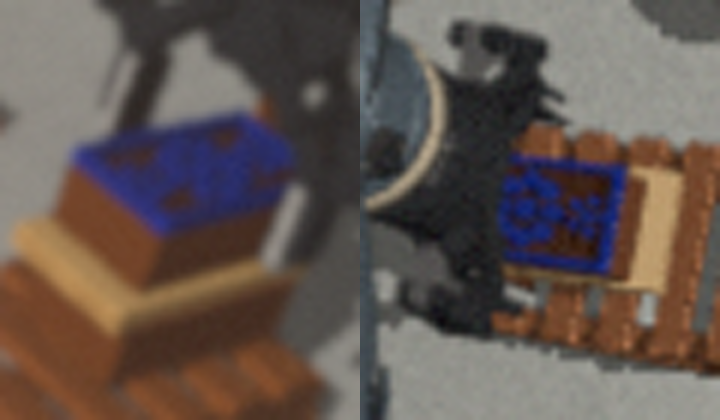

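Scene crop: fingers straddle the blue block (near tip (272,270)), above the lower board; slightly downslope. Shift 3 mm up and close.

Request:
servo_tool([
  {"dx":0.005,"dy":0,"dz":0.02,"rx":0,"ry":0,"rz":0,"hand":0},
  {"dx":0,"dy":0,"dz":0,"rx":0,"ry":0,"rz":0,"hand":0.36},
  {"dx":0,"dy":0,"dz":0,"rx":0,"ry":0,"rz":0,"hand":0.36},
  {"dx":0,"dy":0,"dz":0,"rx":0,"ry":0,"rz":0,"hand":1},
  {"dx":0,"dy":0,"dz":0,"rx":0,"ry":0,"rz":0,"hand":1},
  {"dx":0,"dy":0,"dz":0,"rx":0,"ry":0,"rz":0,"hand":1},
], newtons=60)

```text
time_s: 12.08
tool_pos: [0.5585, -0.2316, 0.0832]
ee_rot: [[-0.106, 0.976, -0.188], [-0.489, -0.216, -0.845], [-0.866, 0.002, 0.5]]
ft_force: [-2.1, 3.0, 4.5]
width: 0.051
```

Run:
```python
from h import *
s=arm.read_state(); p=s['tool_pos'];R=s['ee_rot']; q=p-T; print(s['time_s'],s['width'],'h,s,t',q@n,q@dn,q@w,s['ft_force'])
ty=np.radians(-11.5); tc=np.array([.5927,.0554])+ -.042*np.array([np.cos(ty),np.sin(ty)]); print(tc)
p=p-R[:,0]*.075
path(p,R,np.r_[tc,.09],down(-11.5))
```

```text
12.075 0.050951509992377596 h,s,t -0.06526361127813281 0.0025980156736101906 -0.0003716100531753619 [-2.13943022  3.04591691  4.54238175]
[0.55154316 0.06377345]
  [ 0.563 -0.146  0.126]  [ 0.56  -0.095  0.109]  [ 0.557 -0.043  0.097]  [0.554 0.01  0.091]  [0.552 0.064 0.09 ]
 5 rows: dx dy dz [-0.03, -0.092, -0.344]  r [-0.004, 0.133, 0.001]
```

Request:
servo_tool([
  {"dx":-0.05,"dy":0,"dz":0,"rx":0,"ry":0,"rz":0,"hand":1},
  {"dx":-0.1,"dy":0,"dz":0,"rx":0,"ry":0,"rz":0,"hand":1},
  {"dx":-0.15,"dy":0,"dz":0,"rx":0,"ry":0,"rz":0,"hand":1},
  {"dx":-0.2,"dy":0,"dz":0,"rx":0,"ry":0,"rz":0,"hand":1},
  {"dx":-0.03,"dy":-0.092,"dz":-0.344,"rx":-0.004,"ry":0.133,"rz":0,"hand":1},
  {"dx":-0.03,"dy":-0.092,"dz":-0.344,"rx":-0.004,"ry":0.133,"rz":0,"hand":1},
  {"dx":-0.03,"dy":-0.092,"dz":-0.344,"rx":-0.004,"ry":0.133,"rz":0,"hand":1},
  {"dx":-0.03,"dy":-0.092,"dz":-0.344,"rx":-0.004,"ry":0.133,"rz":0,"hand":1},
  {"dx":-0.03,"dy":-0.092,"dz":-0.344,"rx":-0.004,"ry":0.133,"rz":0,"hand":1},
  {"dx":0,"dy":0,"dz":0,"rx":0,"ry":0,"rz":0,"hand":1},
])

```text
time_s: 13.32
tool_pos: [0.551, 0.0652, 0.09]
ee_rot: [[-0.002, 0.98, -0.2], [0.0, -0.2, -0.98], [-1.0, -0.002, 0.0]]
ft_force: [-0.2, -0.3, -1.3]
width: 0.0511
```

Run:
```python
from h import *
s=arm.read_state();print(s['tool_pos'],s['ee_rot'].round(3).tolist(),s['width'])
look('j.png',half=(33,33),S=6)
# block extent in tool frame below the fingers
p=s['tool_pos'];R=s['ee_rot']
for nm in('scene','top'):
    W=cloud(cam(nm)); q=(W-p)@R
    m=(np.abs(q[...,1])<.035)&(np.abs(q[...,2])<.07)&(q[...,0]>-.08)&(q[...,0]<.02); x=q[m]
    e=x[np.abs(x[:,2])>.02]
    print(nm,len(x),'z ext',np.percentile(e[:,2],[1,99]).round(4),'x(depth) ext',np.percentile(e[:,0],[1,99]).round(4))
    for sg in(1,-1): k=e[e[:,2]*sg>0]; print('  end',sg,len(k),np.percentile(k[:,0],[2,98]).round(4) if len(k) else '')
```

```text
[0.55097214 0.06519375 0.08999266] [[-0.002, 0.98, -0.2], [0.0, -0.2, -0.98], [-1.0, -0.002, 0.0]] 0.051134047846183896
t 13.325 p [0.551  0.0652 0.09  ] width 0.0511 h over T 0.0846 t -0.0729 s 0.2485 ft [-0.2 -0.3 -1.3]
scene 1 61 tip x [-0.0334 -0.0235 -0.0218] y [0.0272 0.041 ]
scene -1 28 tip x [-0.0578 -0.0542 -0.054 ] y [-0.0308 -0.0252]
scene 611 z ext [-0.043   0.0498] x(depth) ext [-0.0569 -0.0217]
  end 1 320 [-0.0565 -0.0233]
  end -1 31 [-0.0545 -0.0221]
top 142 z ext [0.0249 0.0463] x(depth) ext [-0.062 -0.028]
  end 1 142 [-0.0618 -0.0295]
  end -1 0
```

View pics/j.png

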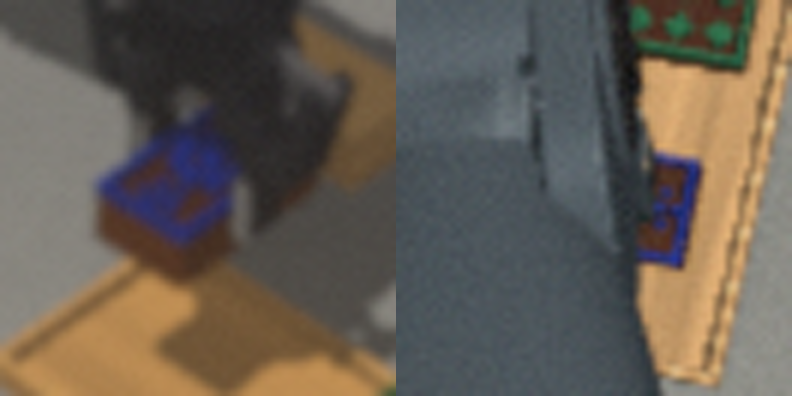

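Block held level over the empty half (scene (180,200)); lower it.

Request:
servo_tool([
  {"dx":0.12,"dy":0,"dz":0,"rx":0,"ry":0,"rz":0,"hand":1},
  {"dx":0.2,"dy":0,"dz":0,"rx":0,"ry":0,"rz":0,"hand":1},
  {"dx":0.17,"dy":0,"dz":0,"rx":0,"ry":0,"rz":0,"hand":1},
  {"dx":0.1,"dy":0,"dz":0,"rx":0,"ry":0,"rz":0,"hand":1},
  {"dx":0.05,"dy":0,"dz":0,"rx":0,"ry":0,"rz":0,"hand":1},
  {"dx":0.03,"dy":0,"dz":0,"rx":0,"ry":0,"rz":0,"hand":1},
  {"dx":0,"dy":0,"dz":0,"rx":0,"ry":0,"rz":0,"hand":1},
])

```text
time_s: 14.4
tool_pos: [0.5516, 0.0632, -0.0105]
ee_rot: [[-0.002, 0.979, -0.202], [-0.001, -0.202, -0.979], [-1.0, -0.001, 0.002]]
ft_force: [0.7, 0.8, -2.2]
width: 0.051
```

Request:
servo_tool([
  {"dx":0.013,"dy":0,"dz":0,"rx":0,"ry":0,"rz":0,"hand":1},
  {"dx":0.01,"dy":0,"dz":0,"rx":0,"ry":0,"rz":0,"hand":1},
  {"dx":0,"dy":0,"dz":0,"rx":0,"ry":0,"rz":0,"hand":1},
])

```text
time_s: 14.78
tool_pos: [0.5513, 0.0633, -0.0142]
ee_rot: [[-0.002, 0.979, -0.202], [-0.001, -0.202, -0.979], [-1.0, -0.002, 0.002]]
ft_force: [0.0, -0.1, -2.6]
width: 0.0508
```

Request:
servo_tool([
  {"dx":0.01,"dy":0,"dz":0,"rx":0,"ry":0,"rz":0,"hand":1},
  {"dx":0,"dy":0,"dz":0,"rx":0,"ry":0,"rz":0,"hand":1},
])

```text
time_s: 15.02
tool_pos: [0.5512, 0.0633, -0.0158]
ee_rot: [[-0.002, 0.979, -0.202], [-0.001, -0.202, -0.979], [-1.0, -0.002, 0.002]]
ft_force: [-0.3, -1.4, -2.6]
width: 0.0509
```

Request:
servo_tool([
  {"dx":0.008,"dy":0,"dz":0,"rx":0,"ry":0,"rz":0,"hand":1},
  {"dx":0,"dy":0,"dz":0,"rx":0,"ry":0,"rz":0,"hand":1},
])

```text
time_s: 15.28
tool_pos: [0.5514, 0.0632, -0.0169]
ee_rot: [[-0.002, 0.979, -0.202], [-0.001, -0.202, -0.979], [-1.0, -0.002, 0.002]]
ft_force: [-0.1, -0.8, -2.0]
width: 0.051
```

Request:
servo_tool([
  {"dx":0.008,"dy":0,"dz":0,"rx":0,"ry":0,"rz":0,"hand":1},
  {"dx":0,"dy":0,"dz":0,"rx":0,"ry":0,"rz":0,"hand":1},
])

```text
time_s: 15.52
tool_pos: [0.5514, 0.0632, -0.017]
ee_rot: [[-0.001, 0.979, -0.202], [-0.001, -0.202, -0.979], [-1.0, -0.001, 0.001]]
ft_force: [-2.9, -1.6, 11.9]
width: 0.051
```

Request:
servo_tool([
  {"dx":0.008,"dy":0,"dz":0,"rx":0,"ry":0,"rz":0,"hand":1},
  {"dx":0,"dy":0,"dz":0,"rx":0,"ry":0,"rz":0,"hand":1},
])

```text
time_s: 15.78
tool_pos: [0.5515, 0.0633, -0.017]
ee_rot: [[-0.001, 0.979, -0.202], [-0.001, -0.202, -0.979], [-1.0, -0.0, 0.001]]
ft_force: [-7.5, -1.2, 25.2]
width: 0.0508
```

Contact at the predicted height. Relax, open and rise.

Request:
servo_tool([
  {"dx":-0.012,"dy":0,"dz":0,"rx":0,"ry":0,"rz":0,"hand":1},
  {"dx":0,"dy":0,"dz":0,"rx":0,"ry":0,"rz":0,"hand":0.15},
  {"dx":0,"dy":0,"dz":0,"rx":0,"ry":0,"rz":0,"hand":0},
  {"dx":0,"dy":0,"dz":0,"rx":0,"ry":0,"rz":0,"hand":0},
  {"dx":-0.2,"dy":0,"dz":0,"rx":0,"ry":0,"rz":0,"hand":0},
  {"dx":-0.4,"dy":0,"dz":0,"rx":0,"ry":0,"rz":0,"hand":0},
  {"dx":-0.4,"dy":0,"dz":0,"rx":0,"ry":0,"rz":0,"hand":0},
])

```text
time_s: 16.65
tool_pos: [0.5511, 0.0634, 0.1337]
ee_rot: [[-0.003, 0.979, -0.202], [-0.002, -0.202, -0.979], [-1.0, -0.003, 0.002]]
ft_force: [1.6, -0.7, 0.8]
width: 0.0854
```

Run:
```python
from h import *
s=arm.read_state(); p=s['tool_pos'];R=s['ee_rot']; print(p)
W=cloud(cam('scene')); m=(np.hypot(W[...,0]-.551,W[...,1]-.063)<.07)&(W[...,2]>.025)&(W[...,2]<.06); x=W[m]
r=cv2.minAreaRect(x[:,:2].astype(np.float32)); print('flower',len(x),np.median(x[:,2]),r)
for nm in('scene','top'):
    c=cam(nm);W=cloud(c);im=c['image'].astype(int);q=W-(T-.043*n)
    m=(np.abs(q@n)<.008)&(np.abs(q@dn)<.08)&(np.abs(q@w)<.04)&(im.max(-1)>140); x=q[m]
    if len(x): print(nm,m.sum(),'h',np.median(x@n).round(4),'s',np.percentile(x@dn,[1,50,99]).round(4),'t',np.percentile(x@w,[1,50,99]).round(4))
path(p,R,T+.03*n-.001*dn-.001*w,RG)
```

```text
[0.55114836 0.06340558 0.13371473]
flower 532 0.03460403525640457 ((0.5537384152412415, 0.06422092020511627), (0.1003570407629013, 0.053664423525333405), 78.85649871826172)
scene 666 h -0.0002 s [-0.0561 -0.0121  0.0532] t [-0.0297  0.0004  0.0295]
top 673 h 0.0018 s [-0.0573 -0.0052  0.0517] t [-0.0288  0.0004  0.0296]
  [0.555 0.012 0.13 ]  [ 0.558 -0.039  0.132]  [ 0.561 -0.09   0.139]  [ 0.564 -0.14   0.151]  [ 0.568 -0.188  0.167]
 5 rows: dx dy dz [0.024, 0.091, 0.329]  r [0.005, -0.133, -0.001]
```

Request:
servo_tool([
  {"dx":0.024,"dy":0.091,"dz":0.329,"rx":0.005,"ry":-0.133,"rz":-0.001,"hand":0},
  {"dx":0.024,"dy":0.091,"dz":0.329,"rx":0.005,"ry":-0.133,"rz":-0.001,"hand":0},
  {"dx":0.024,"dy":0.091,"dz":0.329,"rx":0.005,"ry":-0.133,"rz":-0.001,"hand":0},
  {"dx":0.024,"dy":0.091,"dz":0.329,"rx":0.005,"ry":-0.133,"rz":-0.001,"hand":0},
  {"dx":0.024,"dy":0.091,"dz":0.329,"rx":0.005,"ry":-0.133,"rz":-0.001,"hand":0},
  {"dx":0,"dy":0,"dz":0,"rx":0,"ry":0,"rz":0,"hand":0},
])

```text
time_s: 17.55
tool_pos: [0.5673, -0.1892, 0.1646]
ee_rot: [[-0.114, 0.975, -0.191], [-0.489, -0.223, -0.844], [-0.865, -0.003, 0.502]]
ft_force: [-0.4, 0.9, -0.2]
width: 0.0853
```

Run:
```python
from h import *
s=arm.read_state(); p=s['tool_pos'];R=s['ee_rot']; q=p-T; print(s['time_s'],'h,s,t',q@n,q@dn,q@w)
path(p,R,T-.05*n-.004*dn-.000*w,RG,3)
```

```text
17.55 h,s,t 0.02683526487068997 -0.0006243130631892174 -0.0010556777626457307
  [ 0.565 -0.203  0.143]  [ 0.562 -0.216  0.121]  [ 0.559 -0.23   0.1  ]
 3 rows: dx dy dz [0.171, 0.003, 0.007]  r [-0.001, 0.001, 0.002]
```

Request:
servo_tool([
  {"dx":0.17,"dy":0.003,"dz":0.01,"rx":0,"ry":0,"rz":0.002,"hand":0},
  {"dx":0.17,"dy":0.003,"dz":0.01,"rx":0,"ry":0,"rz":0.002,"hand":0},
  {"dx":0.17,"dy":0.003,"dz":0.01,"rx":0,"ry":0,"rz":0.002,"hand":0},
  {"dx":0.12,"dy":0,"dz":0,"rx":0,"ry":0,"rz":0,"hand":0},
  {"dx":0.08,"dy":0,"dz":0,"rx":0,"ry":0,"rz":0,"hand":0},
  {"dx":0.02,"dy":0,"dz":0,"rx":0,"ry":0,"rz":0,"hand":0},
  {"dx":0,"dy":0,"dz":0,"rx":0,"ry":0,"rz":0,"hand":0},
])

```text
time_s: 18.42
tool_pos: [0.5563, -0.2452, 0.0735]
ee_rot: [[-0.106, 0.976, -0.191], [-0.489, -0.219, -0.845], [-0.866, 0.004, 0.5]]
ft_force: [0.2, -0.2, -0.1]
width: 0.0856
```

```bash
python3 -c "
from h import *
look('k.png',half=(30,35),S=6)"
```

```text
t 18.425 p [ 0.5563 -0.2452  0.0735] width 0.0856 h over T -0.0805 t 0.0006 s -0.0044 ft [ 0.2 -0.2 -0.1]
scene 1 81 tip x [0.0262 0.0282 0.0287] y [0.0493 0.0574]
scene -1 61 tip x [-0.046  -0.0426 -0.0403] y [-0.0431 -0.0401]
top 1 15 tip x [0.013  0.0136 0.0138] y [0.0425 0.0552]
top -1 23 tip x [0.0138 0.0155 0.018 ] y [-0.0546 -0.0299]
```

View pics/k.png

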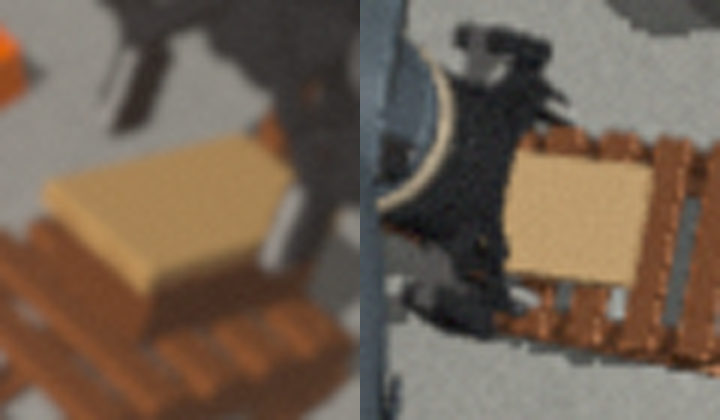

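Scene crop: fingers either side of the lower board (near tip (275,270)). 3 mm deeper and close gently.

Request:
servo_tool([
  {"dx":0.02,"dy":0,"dz":0,"rx":0,"ry":0,"rz":0,"hand":0},
  {"dx":0,"dy":0,"dz":0,"rx":0,"ry":0,"rz":0,"hand":0.28},
  {"dx":0,"dy":0,"dz":0,"rx":0,"ry":0,"rz":0,"hand":0.28},
  {"dx":0,"dy":0,"dz":0,"rx":0,"ry":0,"rz":0,"hand":1},
  {"dx":0,"dy":0,"dz":0,"rx":0,"ry":0,"rz":0,"hand":1},
  {"dx":0,"dy":0,"dz":0,"rx":0,"ry":0,"rz":0,"hand":1},
], newtons=40)

```text
time_s: 19.27
tool_pos: [0.556, -0.2468, 0.0712]
ee_rot: [[-0.106, 0.976, -0.191], [-0.489, -0.218, -0.844], [-0.866, 0.004, 0.5]]
ft_force: [-1.8, 3.2, 4.7]
width: 0.0586
```

Run:
```python
from h import *
s=arm.read_state(); p=s['tool_pos'];R=s['ee_rot']; q=p-T; print(s['time_s'],s['width'],'h,s,t',q@n,q@dn,q@w,s['ft_force'])
p=p-R[:,0]*.10
path(p,R,np.r_[PILE[:2],.11],down(76.5))
```

```text
19.275 0.05856179750379772 h,s,t -0.08332268354155636 -0.004741842591228174 0.0006138204379306656 [-1.82765174  3.21628628  4.73760265]
  [ 0.595 -0.155  0.143]  [ 0.617 -0.108  0.129]  [ 0.63  -0.057  0.117]  [ 0.635 -0.004  0.108]  [0.632 0.049 0.101]  [0.621 0.101 0.096]  [0.602 0.152 0.095]  [0.575 0.198 0.097]  [0.542 0.24  0.102]  [0.503 0.276 0.11 ]
 10 rows: dx dy dz [-0.073, 0.123, -0.329]  r [-0.193, 0.053, 0.051]
```

Request:
servo_tool([
  {"dx":-0.03,"dy":0,"dz":0,"rx":0,"ry":0,"rz":0,"hand":1},
  {"dx":-0.08,"dy":0,"dz":0,"rx":0,"ry":0,"rz":0,"hand":1},
  {"dx":-0.16,"dy":0,"dz":0,"rx":0,"ry":0,"rz":0,"hand":1},
  {"dx":-0.2,"dy":0,"dz":0,"rx":0,"ry":0,"rz":0,"hand":1},
  {"dx":-0.2,"dy":0,"dz":0,"rx":0,"ry":0,"rz":0,"hand":1},
])

```text
time_s: 19.9
tool_pos: [0.5668, -0.1971, 0.1592]
ee_rot: [[-0.106, 0.976, -0.191], [-0.489, -0.219, -0.844], [-0.866, 0.004, 0.5]]
ft_force: [0.5, -0.1, -0.2]
width: 0.0585
```

Request:
servo_tool([
  {"dx":-0.073,"dy":0.123,"dz":-0.329,"rx":-0.193,"ry":0.053,"rz":0.051,"hand":1},
  {"dx":-0.073,"dy":0.123,"dz":-0.329,"rx":-0.193,"ry":0.053,"rz":0.051,"hand":1},
  {"dx":-0.073,"dy":0.123,"dz":-0.329,"rx":-0.193,"ry":0.053,"rz":0.051,"hand":1},
  {"dx":-0.073,"dy":0.123,"dz":-0.329,"rx":-0.193,"ry":0.053,"rz":0.051,"hand":1},
  {"dx":-0.073,"dy":0.123,"dz":-0.329,"rx":-0.193,"ry":0.053,"rz":0.051,"hand":1},
  {"dx":-0.073,"dy":0.123,"dz":-0.329,"rx":-0.193,"ry":0.053,"rz":0.051,"hand":1},
  {"dx":-0.073,"dy":0.123,"dz":-0.329,"rx":-0.193,"ry":0.053,"rz":0.051,"hand":1},
  {"dx":-0.073,"dy":0.123,"dz":-0.329,"rx":-0.193,"ry":0.053,"rz":0.051,"hand":1},
  {"dx":-0.073,"dy":0.123,"dz":-0.329,"rx":-0.193,"ry":0.053,"rz":0.051,"hand":1},
  {"dx":-0.073,"dy":0.123,"dz":-0.329,"rx":-0.193,"ry":0.053,"rz":0.051,"hand":1},
  {"dx":0,"dy":0,"dz":0,"rx":0,"ry":0,"rz":0,"hand":1},
])

```text
time_s: 21.28
tool_pos: [0.5016, 0.2793, 0.1117]
ee_rot: [[-0.002, 0.232, 0.973], [-0.0, 0.973, -0.232], [-1.0, -0.001, -0.002]]
ft_force: [0.5, 0.6, 0.0]
width: 0.0586
```

Run:
```python
from h import *
s=arm.read_state();print(s['time_s'],s['tool_pos'],s['ee_rot'].round(3).tolist(),s['width'])
held(.12,.19,PILE)
```

```text
21.275 [0.50159533 0.27929586 0.11167829] [[-0.002, 0.232, 0.973], [-0.0, 0.973, -0.232], [-1.0, -0.001, -0.002]] 0.058615202377666105
scene 264 slopes deg [0.1 0.2] z 0.1505 rect [0.499  0.2781] [0.064 0.113] 76.5
top 303 slopes deg [-0.7 -1. ] z 0.1537 rect [0.499  0.2779] [0.061 0.111] 78.4
```

Request:
servo_tool([
  {"dx":0.12,"dy":-0.006,"dz":0.02,"rx":0,"ry":0,"rz":0,"hand":1},
  {"dx":0.2,"dy":0,"dz":0,"rx":0,"ry":0,"rz":0,"hand":1},
  {"dx":0.18,"dy":0,"dz":0,"rx":0,"ry":0,"rz":0,"hand":1},
  {"dx":0.1,"dy":0,"dz":0,"rx":0,"ry":0,"rz":0,"hand":1},
  {"dx":0.05,"dy":0,"dz":0,"rx":0,"ry":0,"rz":0,"hand":1},
  {"dx":0.03,"dy":0,"dz":0,"rx":0,"ry":0,"rz":0,"hand":1},
  {"dx":0,"dy":0,"dz":0,"rx":0,"ry":0,"rz":0,"hand":1},
])

```text
time_s: 22.25
tool_pos: [0.506, 0.2757, 0.0086]
ee_rot: [[-0.002, 0.236, 0.972], [-0.001, 0.972, -0.236], [-1.0, -0.002, -0.001]]
ft_force: [-0.4, -1.0, -0.0]
width: 0.059
```

Request:
servo_tool([
  {"dx":0.015,"dy":0,"dz":0,"rx":0,"ry":0,"rz":0,"hand":1},
  {"dx":0,"dy":0,"dz":0,"rx":0,"ry":0,"rz":0,"hand":1},
])

```text
time_s: 22.5
tool_pos: [0.5058, 0.2757, 0.0063]
ee_rot: [[-0.002, 0.236, 0.972], [-0.001, 0.972, -0.236], [-1.0, -0.002, -0.002]]
ft_force: [-0.2, 0.5, 0.2]
width: 0.0589
```

Run:
```python
from h import *
s=arm.read_state();print(s['time_s'],s['tool_pos'],s['ft_force'])
held(.038,.08,PILE)
```

```text
22.5 [0.50583212 0.27572139 0.00627641] [-0.19171012  0.51642276  0.19155721]
scene 232 slopes deg [0.1 0. ] z 0.045 rect [0.5016 0.2697] [0.074 0.111] 77.5
top 264 slopes deg [0.1 0. ] z 0.0486 rect [0.5025 0.2752] [0.062 0.111] 77.4
```

Request:
servo_tool([
  {"dx":0.007,"dy":0.012,"dz":-0.01,"rx":0,"ry":0,"rz":0,"hand":1},
  {"dx":0,"dy":0,"dz":0,"rx":0,"ry":0,"rz":0,"hand":1},
])

```text
time_s: 22.85
tool_pos: [0.5045, 0.2779, 0.0049]
ee_rot: [[-0.002, 0.236, 0.972], [-0.001, 0.972, -0.236], [-1.0, -0.002, -0.002]]
ft_force: [0.6, -0.3, -0.2]
width: 0.0588
```

Request:
servo_tool([
  {"dx":0.006,"dy":0,"dz":0,"rx":0,"ry":0,"rz":0,"hand":1},
  {"dx":0,"dy":0,"dz":0,"rx":0,"ry":0,"rz":0,"hand":1},
])

```text
time_s: 23.1
tool_pos: [0.5047, 0.2778, 0.0041]
ee_rot: [[-0.002, 0.236, 0.972], [-0.001, 0.972, -0.236], [-1.0, -0.002, -0.002]]
ft_force: [0.2, 0.1, -0.1]
width: 0.0585
```

One more small step to feel contact.

Request:
servo_tool([
  {"dx":0.006,"dy":0,"dz":0,"rx":0,"ry":0,"rz":0,"hand":1},
  {"dx":0,"dy":0,"dz":0,"rx":0,"ry":0,"rz":0,"hand":1},
])

```text
time_s: 23.35
tool_pos: [0.5047, 0.2778, 0.004]
ee_rot: [[-0.002, 0.236, 0.972], [-0.001, 0.972, -0.236], [-1.0, -0.001, -0.002]]
ft_force: [-3.0, -1.1, 8.8]
width: 0.059
```

Contact. Release and rise.

Request:
servo_tool([
  {"dx":-0.005,"dy":0,"dz":0,"rx":0,"ry":0,"rz":0,"hand":1},
  {"dx":0,"dy":0,"dz":0,"rx":0,"ry":0,"rz":0,"hand":0.15},
  {"dx":0,"dy":0,"dz":0,"rx":0,"ry":0,"rz":0,"hand":0},
  {"dx":0,"dy":0,"dz":0,"rx":0,"ry":0,"rz":0,"hand":0},
  {"dx":-0.2,"dy":0,"dz":0,"rx":0,"ry":0,"rz":0,"hand":0},
  {"dx":-0.4,"dy":0,"dz":0,"rx":0,"ry":0,"rz":0,"hand":0},
  {"dx":-0.4,"dy":0,"dz":-0.3,"rx":0,"ry":0,"rz":0,"hand":0},
  {"dx":-0.3,"dy":0,"dz":-0.4,"rx":0,"ry":0,"rz":0,"hand":0},
  {"dx":0,"dy":0,"dz":-0.4,"rx":0,"ry":0,"rz":0,"hand":0},
  {"dx":0,"dy":0,"dz":0,"rx":0,"ry":0,"rz":0,"hand":0},
])

```text
time_s: 24.6
tool_pos: [0.3587, 0.3133, 0.1826]
ee_rot: [[-0.002, 0.233, 0.973], [-0.001, 0.973, -0.233], [-1.0, -0.001, -0.002]]
ft_force: [0.5, -0.5, -0.3]
width: 0.0852
```

Run:
```python
from h import *
s=arm.read_state();print(s['time_s'],s['tool_pos'],s['ft_force'])
held(.038,.08,PILE)
a=cam('scene');b=cam('top');d=np.load('c0.npz')
for W in (cloud(a),cloud(b)):
    m=(np.hypot(W[...,0]-.551,W[...,1]-.063)<.06)&(W[...,2]>.025)&(W[...,2]<.06); x=W[m]
    r=cv2.minAreaRect(x[:,:2].astype(np.float32)); print('flower',len(x),np.median(x[:,2]),r)
    q=W-(T-.052*n); m=(np.abs(q@n)<.006)&(np.abs(q@dn)<.08)&(np.abs(q@w)<.035); x=q[m]
    print('bottom h',np.median(x@n).round(4),'s',np.percentile(x@dn,[1,99]).round(4),'t',np.percentile(x@w,[1,99]).round(4))
o=cv2.resize(np.hstack([a['image'][100:340,110:330],b['image'][110:310,120:380][:, :]][0:1]),None,fx=1.8,fy=1.8)
o2=cv2.resize(b['image'][110:310,120:380],(396,432*200//260))
o2=np.vstack([o2,np.zeros((o.shape[0]-o2.shape[0],396,3),np.uint8)])
cv2.imwrite('pics/z.png',np.hstack([o,o2])[:,:,::-1])
```

```text
24.6 [0.35871833 0.31325791 0.18260935] [ 0.45458681 -0.47225721 -0.31582204]
scene 323 slopes deg [0.2 0.7] z 0.0427 rect [0.5018 0.2753] [0.063 0.113] 76.3
top 391 slopes deg [0.6 0.1] z 0.0463 rect [0.5011 0.2781] [0.062 0.111] 78.0
flower 527 0.0347092118435629 ((0.5538561940193176, 0.06358010321855545), (0.1005178913474083, 0.055863603949546814), 80.24958801269531)
bottom h -0.001 s [-0.0424  0.0625] t [-0.0269  0.0251]
flower 523 0.03761009403686325 ((0.5536328554153442, 0.06698782742023468), (0.09664075076580048, 0.0524742528796196), 79.01119232177734)
bottom h -0.0002 s [-0.0441  0.0545] t [-0.0265  0.0252]
```

View pics/z.png

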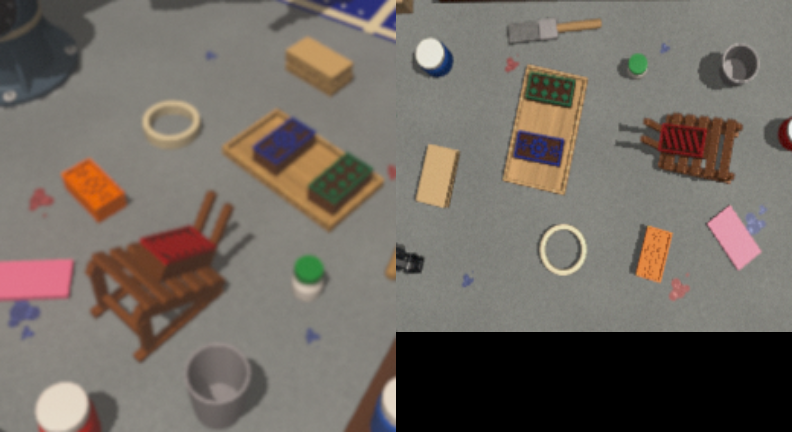

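Final view: both boards are on the pile (scene (319,65)), the flower block is in the tray beside the green one, and the red block is in the rack against the posts. Handing in.

```bash
python3 -c "
from plant import arm
print(arm.job_done())"
```

```text
the job is handed in; nothing more can be done
None
```

The job is handed in at about 25 s on the robot's clock. Both spacer boards are on the pile and the blue flower block is in the empty half of the tray, carved face up. Each piece was still held when lowered. The flower block and second board were released after the wrist force showed contact, the top board at its computed resting height.

Last checks from the two cameras:
- **Boards:** the upper one lies level to within a degree, about 2 mm from the pile's centre and within about 2° of square. Its top reads 43 and 46 mm above the table, against 45 expected. The lower one measured the same way right after it was placed.
- **Flower block:** it lies level in the tray, close to the middle of its empty half. Its top reads 35 and 38 mm, about 4 mm under the expected 40. The green block on the same floor had read just as low (33 and 36 mm), so I took this as camera error.
- **Red block:** its measured position agreed with where it should lie in the rack, to within about 2 mm.
- **Everything else:** the rest of the table looked undisturbed in the final picture, though I did not measure it item by item.

One thing disagreed with the description. Both cameras put the real fingertips about 33 mm behind the reported TCP at 60 mm opening, and about 44 mm behind when fully open. I used the measured fingertip position for every grasp and placing, and the contact heights of the last two pieces agreed with it to about 1 mm.

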